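# Sort sample cartridges by length into a sloping rack and lock it

## Task

Sort the three sample cartridges by length: lay each one fully home in the row of the sloping rack whose stops match its length, setting it down rather than dropping it. When all three are in, slide the orange locking bar fully across so that its tabs cover the cartridge ends, and let go. Leave the bottle and the jar where they are.

Things in the scene. Friction and masses are not known exactly. Their poses are not given: they have to be found in the camera images.
- cart_short: short sample cartridge, loose, 110 mm long: round aluminium tube 26 mm in diameter with a blue square cap (36 x 36 mm, 14 mm long, included in the 110 mm) on each end, both ends alike; about 180 g. Origin at its centre (18 mm above what it lies on), x along its length. Starts lying level on the mat.
- cart_medium: medium sample cartridge, loose, 140 mm long: round aluminium tube 26 mm in diameter with a blue square cap (36 x 36 mm, 14 mm long, included in the 140 mm) on each end, both ends alike; about 180 g. Origin at its centre (18 mm above what it lies on), x along its length. Starts lying level on the mat.
- cart_long: long sample cartridge, loose, 170 mm long: round aluminium tube 26 mm in diameter with a blue square cap (36 x 36 mm, 14 mm long, included in the 170 mm) on each end, both ends alike; about 180 g. Origin at its centre (18 mm above what it lies on), x along its length. Starts lying level on the mat.
- row_short: row of the rack for the short cartridge, a white deck sloping 30 degrees, low end towards the robot. Origin: on the deck, middle of the uphill face of the lower black stop; x up the slope, y across the row, z square out of the deck. Upper stop's face at x = 122 mm. A cartridge lying home has its centre at x = 55 to 67, y = 0, z = 18 mm. The rows stand side by side at 80 mm pitch, in any order.
- row_medium: row of the rack for the medium cartridge, a white deck sloping 30 degrees, low end towards the robot. Origin: on the deck, middle of the uphill face of the lower black stop; x up the slope, y across the row, z square out of the deck. Upper stop's face at x = 152 mm. A cartridge lying home has its centre at x = 70 to 82, y = 0, z = 18 mm. The rows stand side by side at 80 mm pitch, in any order.
- row_long: row of the rack for the long cartridge, a white deck sloping 30 degrees, low end towards the robot. Origin: on the deck, middle of the uphill face of the lower black stop; x up the slope, y across the row, z square out of the deck. Upper stop's face at x = 182 mm. A cartridge lying home has its centre at x = 85 to 97, y = 0, z = 18 mm. The rows stand side by side at 80 mm pitch, in any order.
- lock (a joint): orange locking bar of the rack, in m: 0 = open (tabs between the rows), 0.040 = fully across (each of its three tabs over the lower cap of a cartridge). It slides along the y axis of the rows, growing towards their +y; friction about 1.5 N.
- lock_grip (a point): point on the centreline of the bar's upright orange grip fin, 12 mm below its top. The fin stands square out of the slope, 14 mm thick along the rows' y, 26 mm along the slope; the bar and its tabs (18 mm wide, 80 mm pitch, the nearest 40 mm either side of the fin) lie 34 mm and more under this point.
- rack: fixed rack carrying rows and bar, 215 x 262 mm, 160 mm high at its back. Origin on the bench under its middle, x away from the robot, y the bar's closing direction. Each row's black stops are 22 mm high, 56 mm wide; at each stop a pair of black guides, 20 mm long, 16 mm high, stands 42 mm apart; the middle of a row is open at the sides.
- mat: thin fixed black mat, 240 x 300 x 3 mm, under the cartridges at the start; origin at the middle of its underside.
- bottle: bystander: amber glass bottle, 64 mm in diameter, 150 mm high; origin at the middle of its underside.
- jar: bystander: white jar with blue cap, 72 mm in diameter, 85 mm high; origin at the middle of its underside.
- balance: fixed laboratory balance at the robot's left, about 300 x 380 mm, 100 mm high; origin under its body, the round weighing chamber 100 mm in front of it. Only to be kept clear of.
Mind the look-alikes: they are no part of the job. What is shaped like the cart_medium but red, turquoise or yellow is not meant.

How it is judged:
On the way, in this order (a step that is already met when the one before it is completed fails the run):
1. all three cartridges lie home in the rows of their own length, the locking bar still open (x of cart_short in the frame of row_short between 0.051 and 0.071 m and y of cart_short in the frame of row_short between -0.007 and 0.007 m and z of cart_short in the frame of row_short between 0.013 and 0.023 m and angle between the x axis of cart_short and the x axis of row_short, either way round below 0.1 rad and x of cart_medium in the frame of row_medium between 0.066 and 0.086 m and y of cart_medium in the frame of row_medium between -0.007 and 0.007 m and z of cart_medium in the frame of row_medium between 0.013 and 0.023 m and angle between the x axis of cart_medium and the x axis of row_medium, either way round below 0.1 rad and x of cart_long in the frame of row_long between 0.081 and 0.101 m and y of cart_long in the frame of row_long between -0.007 and 0.007 m and z of cart_long in the frame of row_long between 0.013 and 0.023 m and angle between the x axis of cart_long and the x axis of row_long, either way round below 0.1 rad and value of joint lock below 0.02 m), for 0.2 s.
2. the locking bar is slid fully across (35 mm or more of 40) (value of joint lock above 0.035 m), for 0.2 s.
At the end, for the whole second after the job is handed in: Each cartridge lies at rest in the row of its own length, between its stops (centre 4 mm below to 16 mm above half its length from the lower stop, within 7 mm of the row's middle, 13 to 23 mm off the deck, in line within 0.1 rad), and the locking bar stands at 35 mm or more of its 40 mm (x of cart_short in the frame of row_short between 0.051 and 0.071 m and y of cart_short in the frame of row_short between -0.007 and 0.007 m and z of cart_short in the frame of row_short between 0.013 and 0.023 m and angle between the x axis of cart_short and the x axis of row_short, either way round below 0.1 rad and x of cart_medium in the frame of row_medium between 0.066 and 0.086 m and y of cart_medium in the frame of row_medium between -0.007 and 0.007 m and z of cart_medium in the frame of row_medium between 0.013 and 0.023 m and angle between the x axis of cart_medium and the x axis of row_medium, either way round below 0.1 rad and x of cart_long in the frame of row_long between 0.081 and 0.101 m and y of cart_long in the frame of row_long between -0.007 and 0.007 m and z of cart_long in the frame of row_long between 0.013 and 0.023 m and angle between the x axis of cart_long and the x axis of row_long, either way round below 0.1 rad and linear speed of each of cart_short, cart_medium, cart_long below 0.02 m/s and value of joint lock above 0.035 m); the robot touches nothing.
It fails at once if a cartridge is dropped or thrown (faster than 0.8 m/s, a fall of over 30 mm, while not held) ((linear speed of cart_short above 0.8 m/s and contact force between the fingers and cart_short below 0.1 N) or (linear speed of cart_medium above 0.8 m/s and contact force between the fingers and cart_medium below 0.1 N) or (linear speed of cart_long above 0.8 m/s and contact force between the fingers and cart_long below 0.1 N)).
It fails at once if the bottle or the jar is moved by more than 30 mm (distance of any of bottle, jar from where it was at the start of the episode above 0.03 m).
It also fails if it takes over 72 s, if anything falls off the work surface, if the arm or the gripper's body presses on something with over 40 N, if the wrist force passes 120 N, or if a joint passes its speed limit or range.

## Robot

A 7-joint arm with a two-finger parallel gripper is mounted at the origin on the work surface. World frame = base frame: x ahead of the robot, y to its left, z up, the work surface at z = 0. Lengths are in m, angles in rad, forces in N, time in s.
With the tool pointing down it reaches from about 0.4 to 0.875 m from the base axis. Payload 19.3 kg.
Tool frame: the origin (TCP) lies on the centre line of the jaws, within the pads' length; the fingertips stand 14 mm ahead of it and the grasp point (between the pads) lies 5 mm behind it; z points along the fingers, y is the line along which they close (so a half turn about z gives the same grasp; the last joint's range is limited). The gripper opens to 85 mm and grips with 20 to 120 N. Pads are 22 mm wide; open, the fingers measure 114 mm over their backs; the gripper's body (76 mm by 85 mm) begins 54 mm behind the grasp point. The pads swing forward as they close: fully open they stand 13 mm farther back than shut.
Start: joints at [-1.406, 0.521, -0.036, 1.599, 0.021, 1.021, -0.113], TCP at [0.145, 0.608, 0.216] pointing down, gripper open.
Joint ranges: [-2.91, 2.91], [-0.3, 2.13], [-1.5, 1.42], [0.17, 2.43], [-1.26, 4.41], [0.16, 1.93], [-2.52, 2.52]. Speed limits (rad/s): [1.89, 1.89, 2.39, 2.39, 3.01, 3.01, 3.01].

## Interface

Orientations are given as [roll, pitch, yaw] about the fixed x, y, z axes, in that order (R = Rz(yaw) Ry(pitch) Rx(roll)).
In Python, from workcell import bot, grab_frame, regions_of gives the robot as it stands. The module is installed in compiled form; this text tells all that it offers.
- The arm moves only by the tool play_rows, never from a script. Its argument "plan" is a list of rows, each a list of 3 entries, a list of its own where there are three numbers: the shift along the tool's x, y, z in units of 2.5 cm (1.0 is 2.5 cm), then the turn, a rotation vector about the tool's x, y, z in units of 0.15 rad (1.0 is 0.15 rad), then the closure, from -1 (fully open) to 1 (shut). In form: [[[tx, ty, tz], [rx, ry, rz], jaw], ...]. A call has 1 to 20 rows; each row shifts and turns the commanded pose from where the row before left it, along the tool's axes as they then stand; what a row does not reach is not made up. A row lasts 1/8 s, in which the tool goes at most 62.5 mm and 10.7 degrees, less where a joint would pass 70% of its speed; a pose out of reach is approached as far as the arm can. A call with a number of a shift or a turn outside -1 to 1 is refused whole. A call with a gripper value outside its range is refused whole. The fingers move at their own pace and stop on an object; "newtons" is the grip in N (left out, the last holds). Time passes only in rows, so rows that do not move let the fingers close. It gives the time, the measured TCP pose, the force, the opening and the grip force at its end, in the units of the state.
- bot.observe(): the state, without advancing time (a new reading comes with each control period).
- grab_frame(name): name is "scene" or "top"; returns a dict with "pixels" (480x640x3 uint8, red, green, blue), "depth" (480x640 float32, m along the optical axis (not along the pixel's ray), 0 where there is no reading), "camera_matrix" (3x3 intrinsics, pixels), "distortion" ([k1, k2, p1, p2, k3] as OpenCV has them; the pictures are not rectified), "R" (3x3) and "t" (3): a world point X has camera coordinates R X + t. Camera axes: x right, y down, z forward; pixel columns grow to the right and rows downward; lengths in m; the calibration is good to about 2 mm. A picture is of the moment at which its call begins.
- bot.job_done(): hands the job in; it is judged then, once.
Trained networks look in the newest picture that a camera, given by its name, has taken for a name from the list of things; names that differ only in an ending like _2 or _b are one class to them, and where a whole thing is asked for, a point or a joint stands for the part that bears it (a point fixed in the world has none). Each returns a list of dicts, best first, with "p" (0 to 1); they miss things now and then, are a little off and sometimes report something else, mostly with a low value. They report only what shows in the picture. A call takes as long as a camera call. They do not tell look-alikes from the thing itself.
- regions_of(thing, camera): "mask" (480x640 bool, what is visible of it) and "box" ([left, top, right, bottom] in pixels, round what is visible of it).
The state is a dict: "clock": time; "qpos": joint angles; "qd": joint speeds; "joint_efforts": joint torques, N m; "position": TCP position; "tool_rot": TCP orientation; "force": force on the tool from outside, world axes, zero at the start; "moment": the same for the moment, N m; "grip_width": finger opening in m; "finger_force": force on a finger pad.
Only numpy, scipy, OpenCV 4.12 (cv2) and the standard library are available. Lean on these libraries where they do the work, as an engineer would, in place of code of your own. Each camera call takes 0.05 s, during which the arm holds its last target. There are 200 camera calls.

## Working session

There is one attempt and no reset: what is moved stays moved. The work goes in short steps, Python scripts to look and compute and a tool call to move; the robot and the scene stay as the last step left them, time stands still between calls to the robot, and variables do not carry over. Pictures are saved under pics/ and viewed, at most 10 in all, crops included, and the job is handed in when it is done.

Besides the shell and the picture viewer there is one more tool, called after "Call:" as name(argument=value, ...) on one line, values as JSON. play_rows: Moves the arm, as the interface text tells. Its arguments: {"type":"object","properties":{"plan":{"type":"array"},"newtons":{"type":"number"}},"required":["plan"]}

```bash
mkdir -p pics
cat > h.py <<'E'
import numpy as np,cv2
from workcell import bot,grab_frame,regions_of
def cloud(f):
    K=f["camera_matrix"];D=np.array(f["distortion"],float)
    v,u=np.mgrid[0:480,0:640]
    p=cv2.undistortPoints(np.stack([u,v],-1).reshape(-1,1,2).astype(float),K,D).reshape(480,640,2)
    z=f["depth"][...,None].astype(float)
    X=np.concatenate([p*z,z],-1)
    W=(X-f["t"])@f["R"]; W[f["depth"]==0]=np.nan
    return W
def save(f,n): cv2.imwrite(n,cv2.cvtColor(f["pixels"],cv2.COLOR_RGB2BGR))
E
python3 - <<'E'
from h import *
np.set_printoptions(precision=4,suppress=True)
s=bot.observe();print(s)
for c in("scene","top"):
    f=grab_frame(c);save(f,f"pics/{c}0.png");W=cloud(f);np.savez(f"{c}0.npz",W=W,px=f["pixels"])
    print(c,"cam at",-f["R"].T@f["t"])
    for n in("cart_short","cart_medium","cart_long","row_short","row_medium","row_long","lock","rack","bottle","jar","mat"):
        for r in regions_of(n,c):
            P=W[r["mask"]];P=P[~np.isnan(P[:,0])]
            print(n,round(r["p"],2),np.round(r["box"]),np.median(P,0) if len(P) else None, np.percentile(P[:,2],[5,95]) if len(P) else None)
E
```

```text
{'clock': 0.0, 'qpos': array([-1.4062,  0.522 , -0.0363,  1.6   ,  0.0212,  1.0211, -0.1128]), 'qd': array([-0.0031, -0.001 , -0.0006,  0.0017,  0.0005, -0.0002,  0.    ]), 'joint_efforts': array([ -0.0007, -92.7137,   1.9799, -36.992 ,   0.0178,   0.0083,
         0.    ]), 'position': array([0.1454, 0.6075, 0.2157]), 'tool_rot': array([-3.1405,  0.0001,  2.9068]), 'force': array([-0.2655,  0.7788,  0.0639]), 'moment': array([ 0.0218, -0.0028, -0.0205]), 'finger_force': 0.0, 'grip_width': 0.08520367506276728}
scene cam at [1.0625 0.4786 1.1078]
cart_short 0.74 [221. 160. 260. 184.] [ 0.4876 -0.3303  0.0316] [0.008  0.0409]
cart_short 0.32 [343. 236. 408. 290.] [0.4854 0.2099 0.077 ] [0.064  0.1089]
cart_medium 0.86 [258. 192. 298. 226.] [ 0.5136 -0.1426  0.0327] [0.0197 0.0407]
cart_medium 0.83 [340. 190. 372. 230.] [0.374  0.0318 0.03  ] [0.0093 0.0376]
cart_medium 0.62 [281. 123. 319. 154.] [ 0.2585 -0.3143  0.0288] [0.0104 0.0375]
cart_medium 0.52 [234.  96. 257. 128.] [ 0.2829 -0.5335  0.0284] [0.0024 0.0379]
cart_long 0.86 [236. 173. 286. 213.] [ 0.4998 -0.2325  0.0322] [0.0156
[... 1825 characters left out ...]
6.] [ 0.4823 -0.2445  0.0023] [-0.0029  0.0075]
row_long 0.79 [268. 162. 304. 244.] [0.6068 0.1277 0.0993] [0.0548 0.1583]
lock 0.69 [222. 230. 301. 264.] [0.4839 0.1971 0.0783] [0.0672 0.1073]
lock 0.35 [ 25. 197. 168. 310.] [0.4828 0.5686 0.0679] [0.0292 0.0984]
rack 0.92 [205. 154. 308. 266.] [0.5058 0.1875 0.0721] [0.0092 0.1344]
rack 0.43 [ 26. 198. 168. 308.] [0.4829 0.5693 0.0678] [0.029  0.0984]
bottle 0.76 [352. 129. 379. 161.] [ 0.7434 -0.0846  0.101 ] [0.02   0.1509]
jar 0.88 [414. 152. 443. 178.] [ 0.695  -0.2505  0.0822] [0.0244 0.0888]
mat 0.98 [367. 198. 483. 296.] [ 0.4833 -0.2387  0.0023] [-0.003   0.0082]
mat 0.46 [204. 155. 311. 264.] [0.5081 0.1869 0.0719] [0.0064 0.1337]
```

View pictures.

Run:
```python
import cv2
t=cv2.imread("pics/top0.png");cv2.imwrite("pics/topc.png",cv2.resize(t[120:360,190:590],None,fx=2,fy=2,interpolation=2))
s=cv2.imread("pics/scene0.png");cv2.imwrite("pics/scc.png",cv2.resize(s[85:385,170:430],None,fx=2,fy=2,interpolation=2))
```

```text
(no output)
```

View pics/topc.png

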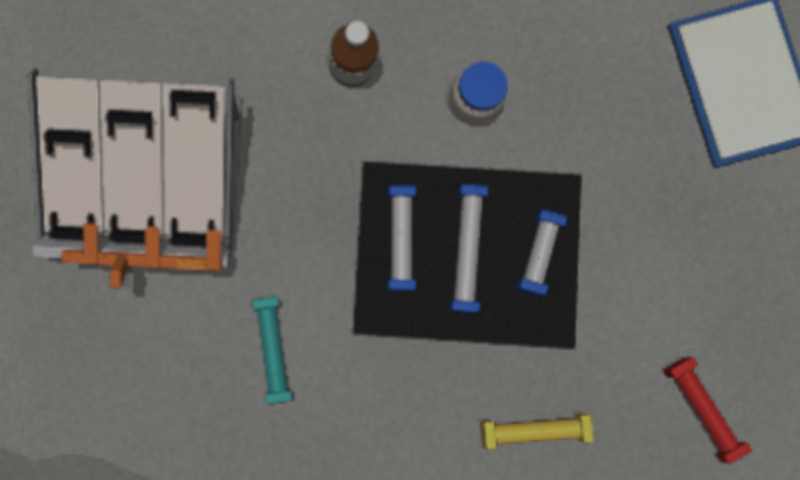

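View pics/scc.png

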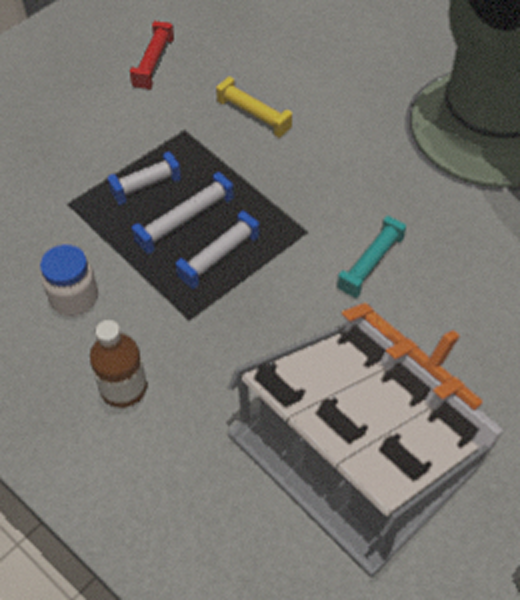

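Top crop: the mat holds medium (402,238), long (469,248) and short (544,252), all grey tubes with blue caps. The turquoise (272,350), yellow (538,432) and red (708,410) ones are look-alikes and off the mat. By their upper stops the rack rows run left to right: short (69,140), medium (130,120), long (193,100). The fin is at (118,270).

```bash
cat > m.py <<'E'
from h import *
np.set_printoptions(precision=4,suppress=True)
for c in("top","scene"):
    d=np.load(f"{c}0.npz");W=d["W"];hsv=cv2.cvtColor(d["px"],cv2.COLOR_RGB2HSV).astype(int);H,S,V=hsv[...,0],hsv[...,1],hsv[...,2]
    print("==",c)
    onmat=(W[...,0]>.35)&(W[...,0]<.64)&(W[...,1]>-.40)&(W[...,1]<-.07)
    blue=(onmat&(H>105)&(H<130)&(S>120)&(W[...,2]<.06)).astype(np.uint8)
    n,L,st,_=cv2.connectedComponentsWithStats(blue)
    for i in range(1,n):
        if st[i,4]<15: continue
        P=W[L==i];T=P[P[:,2]>.034]; 
        print("cap",st[i,4],"all",np.median(P,0),"top n",len(T),T.mean(0) if len(T) else "",np.ptp(T,0) if len(T) else "")
    tube=(onmat&(S<60)&(V>100)&(W[...,2]>.018)).astype(np.uint8)
    n,L,st,_=cv2.connectedComponentsWithStats(tube)
    for i in range(1,n):
        if st[i,4]<60: continue
        P=W[L==i];m=P.mean(0);w,v=np.linalg.eigh(np.cov(P[:,:2].T));a=v[:,1]*np.sign(v[0,1])
        s=(P[:,:2]-m[:2])@a;print("tube",m,"yaw",np.arctan2(a[1],a[0]),"len",np.ptp(s),"z95",np.percentile(P[:,2],95), "mid",m[:2]+a*(s.max()+s.min())/2)
    # rack deck
    r=(W[...,0]>.5)&(W[...,0]<.72)&(W[...,1]>.08)&(W[...,1]<.34)&(W[...,2]>.05)
    P=W[r&(S<50)&(V>130)];
    for k in range(6):
        A=np.c_[P[:,:2],np.ones(len(P))];co=np.linalg.lstsq(A,P[:,2],rcond=None)[0];e=P[:,2]-A@co;P=P[abs(e)<max(.004,2*e.std())]
    nrm=np.array([-co[0],-co[1],1]);nrm/=np.linalg.norm(nrm)
    ez=nrm;ey=np.cross(nrm,[np.cos(0),0,0]);
    print("deck n",len(P),co,"rms",e.std(),"slope deg",np.degrees(np.arccos(nrm[2])),"az of uphill",np.degrees(np.arctan2(-nrm[1],-nrm[0])))
    orange=(H>4)&(H<18)&(S>150)&(W[...,0]>.4)&(W[...,0]<.6)&(W[...,1]>.05)&(W[...,1]<.4)
    O=W[orange];h=O[:,2]
    w=np.linalg.eigh(np.cov(O[:,:2].T));print("orange",len(O),O.min(0),O.max(0))
    F=O[h>h.max()-.012];print("fin top",F.mean(0),np.ptp(F,0),len(F))
    for nm in("bottle","jar"): pass
E
python3 m.py
```

```text
== top
cap 86 all [ 0.5734 -0.1497  0.0362] top n 59 [ 0.5722 -0.1514  0.0382] [0.015  0.0354 0.0114]
cap 85 all [ 0.5727 -0.2457  0.0364] top n 55 [ 0.5707 -0.2458  0.0387] [0.0139 0.033  0.0118]
cap 88 all [ 0.5331 -0.3493  0.0366] top n 59 [ 0.5313 -0.3488  0.0387] [0.0215 0.0357 0.0099]
cap 89 all [ 0.4458 -0.1461  0.0366] top n 57 [ 0.4458 -0.1464  0.0383] [0.0116 0.0323 0.0107]
cap 99 all [ 0.4398 -0.3173  0.0362] top n 62 [ 0.4394 -0.3188  0.0386] [0.0193 0.0349 0.0116]
cap 89 all [ 0.4152 -0.2276  0.0367] top n 64 [ 0.4153 -0.2283  0.0384] [0.0141 0.0347 0.0125]
tube [ 0.5098 -0.1474  0.0315] yaw -0.02667313083229153 len 0.11146947237300105 z95 0.03733088501588604 mid [ 0.5098 -0.1474]
tube [ 0.4932 -0.236   0.0314] yaw -0.1099233351205155 len 0.14163452694552509 z95 0.037323395476549684 mid [ 0.494 -0.236]
tube [ 0.4873 -0.333   0.0309] yaw -0.3116228782498033 len 0.08141201849624055 z95 0.03632972017540706 mid [ 0.487  -0.3329]
deck n 4684 [ 0.5695 -0.0431 -0.2402] rms 0.002318192742642766 slope deg 29.733740080885525 az of uphill -4.324562179311532
orange 764 [0.4438 0.093
[... 584 characters left out ...]
0.5768 -0.146   0.0349] top n 47 [ 0.5742 -0.1514  0.0384] [0.0163 0.0333 0.0077]
tube [ 0.4884 -0.3294  0.0309] yaw -0.30092753125765326 len 0.08258715599853445 z95 0.03765085170831817 mid [ 0.4886 -0.3295]
tube [ 0.4948 -0.2329  0.0314] yaw -0.10753324691933029 len 0.14397192204010256 z95 0.037615168220665955 mid [ 0.4951 -0.233 ]
tube [ 0.5093 -0.1442  0.0312] yaw -0.028166661820229165 len 0.11170109450964774 z95 0.036918649773303606 mid [ 0.5093 -0.1442]
deck n 3745 [ 0.5704 -0.046  -0.239 ] rms 0.0015290798160003162 slope deg 29.78260439652256 az of uphill -4.613147292057426
orange 605 [0.4472 0.0937 0.0625] [0.5277 0.2999 0.1229]
fin top [0.4598 0.2253 0.1155] [0.0227 0.0113 0.0114] 32
```

```bash
cat > r.py <<'E'
from h import *
np.set_printoptions(precision=4,suppress=True)
yaw=np.radians(-4.45);sl=np.radians(30)
ex=np.array([np.cos(yaw)*np.cos(sl),np.sin(yaw)*np.cos(sl),np.sin(sl)]);ey=np.array([-np.sin(yaw),np.cos(yaw),0]);ez=np.cross(ex,ey)
R=np.c_[ex,ey,ez]
if __name__=="__main__":
    o=np.array([.5250,.2100,0]);
    out=[]
    for c in("top","scene"):
        f=grab_frame(c);W=cloud(f);hsv=cv2.cvtColor(f["pixels"],cv2.COLOR_RGB2HSV).astype(int);S,V=hsv[...,1],hsv[...,2]
        q=(W-o)@R
        m=(abs(q[...,1])<.12)&(q[...,0]>.0)&(q[...,0]<.21)&(S<50)&(V>130)&(W[...,2]>.04)
        h=q[...,2][m];h0=np.median(h);h0=np.median(h[abs(h-h0)<.006]);print(c,"deck h",h0)
        B=q[m&(abs(q[...,2]-h0)<.01)];print("tilt resid",np.linalg.lstsq(np.c_[B[:,:2],np.ones(len(B))],B[:,2]-h0,rcond=None)[0])
        k=(V<45)&(abs(q[...,1])<.125)&(q[...,0]>-.03)&(q[...,0]<.24)&(q[...,2]>h0+.017)&(q[...,2]<h0+.027)
        n,L,st,_=cv2.connectedComponentsWithStats(k.astype(np.uint8))
        for i in range(1,n):
            if st[i,4]<25: continue
            P=q[L==i];print("stop n",st[i,4],"mean",P.mean(0)-[0,0,h0],"x 2..98",np.percentile(P[:,0],[2,98]),"y",np.percentile(P[:,1],[1,99]),"slopey",np.polyfit(P[:,1],P[:,0],1)[0])
        H=h0+.022
        gx,gy=np.mgrid[-.04:.23:.0005,-.13:.13:.0005]  # rows=x, cols=y
        Wp=o+gx[...,None]*ex+gy[...,None]*ey+H*ez
        pt=cv2.projectPoints(Wp.reshape(-1,3),cv2.Rodrigues(f["R"])[0],f["t"],f["camera_matrix"],np.array(f["distortion"],float))[0].reshape(*gx.shape,2).astype(np.float32)
        im=cv2.remap(f["pixels"],pt[...,0],pt[...,1],cv2.INTER_CUBIC)
        out.append(im[::-1,::-1,::-1])
    I=np.hstack(out);cv2.imwrite("pics/ortho.png",cv2.resize(I,(800,int(I.shape[0]*800/I.shape[1])),interpolation=3));np.save("ortho.npy",np.array(out))
E
python3 r.py
```

```text
top deck h 0.04263422999231932
tilt resid [-0.0018  0.0021  0.0002]
stop n 85 mean [ 0.215  -0.0784  0.0219] x 2..98 [0.2079 0.22  ] y [-0.1042 -0.0538] slopey 0.003470308352095968
stop n 89 mean [0.1851 0.0027 0.0213] x 2..98 [0.1788 0.1916] y [-0.0236  0.0261] slopey 0.03537243959084554
stop n 97 mean [0.1549 0.0803 0.0213] x 2..98 [0.1478 0.1614] y [0.0551 0.106 ] slopey -0.008151259931266818
stop n 56 mean [0.0207 0.0858 0.0217] x 2..98 [0.0151 0.0252] y [0.0665 0.1067] slopey 0.026347590981653606
stop n 60 mean [0.0214 0.007  0.0219] x 2..98 [0.0161 0.026 ] y [-0.0151  0.0279] slopey -0.017979205482487073
stop n 62 mean [ 0.0219 -0.0746  0.0217] x 2..98 [0.0161 0.0279] y [-0.0944 -0.0543] slopey -0.009164660057026104
scene deck h 0.04361910106506197
tilt resid [-0.0031 -0.0008  0.0004]
```

View pics/ortho.png

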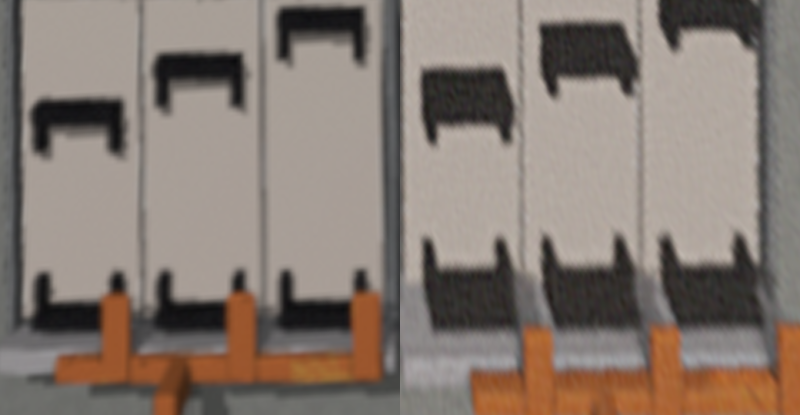

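Left ortho view: the rack rows show clearly in all three places, upper stops at columns 78/199/321 and lower stops at about 78/200/320. Tabs are beside the rows, so the bar is open. One check of the rack in the scene view, then I move.

```bash
cat > r2.py <<'E'
from r import *
o=np.array([.5250,.2100,0])
for c in("scene","top"):
    d=np.load(f"{c}0.npz");W=d["W"];px=d["px"].astype(int);V=px.max(-1);hsv=cv2.cvtColor(d["px"],cv2.COLOR_RGB2HSV).astype(int)
    q=(W-o)@R
    k=(V<90)&(abs(q[...,1])<.125)&(q[...,0]>-.01)&(q[...,0]<.23)&(q[...,2]>.061)&(q[...,2]<.07)
    for yc in(-.08,0,.08):
        for xr in((0,.04),(.13,.23)):
            P=q[k&(abs(q[...,1]-yc)<.037)&(q[...,0]>xr[0])&(q[...,0]<xr[1])]
            if len(P)>10: print(c,yc,len(P),"mean",P.mean(0),"x",np.percentile(P[:,0],[3,97]),"y",np.percentile(P[:,1],[2,98]),P[:,1].min()+P[:,1].ptp()/2 if hasattr(P,'ptp') else "")
    O=q[(hsv[...,0]>4)&(hsv[...,0]<18)&(hsv[...,1]>150)&(abs(q[...,1])<.16)&(q[...,0]<.06)&(q[...,0]>-.1)]
    F=O[O[:,2]>.075];print("fin",len(F),"y",np.percentile(F[:,1],[3,97]),"x",np.percentile(F[:,0],[3,97]),"z",np.percentile(F[:,2],[90,98]))
E
python3 r2.py
cat > go.py <<'E'
import sys
from r import *
from scipy.spatial.transform import Rotation as Ro
# row origin (world) for row y offsets
o=np.array([.5250,.2100,0]);DECK=.0431;X0=.0272
def row(y,x,z): return o+R@np.array([X0+x,y,DECK+z])
RT=np.c_[-ex,ey,-ez]
def down(yaw): return Ro.from_euler("xyz",[np.pi,0,yaw]).as_matrix()
def go(p,Rt):
    s=bot.observe();Rc=Ro.from_euler("xyz",s["tool_rot"]).as_matrix()
    print("pos",s["position"],"target",p,"q7",s["qpos"][[0,6]],"t",s["clock"],"w",s["grip_width"],"f",s["finger_force"],"F",s["force"])
    dp=np.asarray(p)-s["position"]
    print("turn units",Ro.from_matrix(Rc.T@Rt).as_rotvec()/.15,"shift now",Rc.T@dp/.025,"shift after turn",Rt.T@dp/.025)
E
python3 -c "
from go import *
go([.510,-.149,.30],down(-.038+np.pi))
print('rows',row(-.079,.09,.018),row(.001,.075,.018),row(.081,.06,.018))"
```

```text
scene -0.08 66 mean [ 0.0236 -0.0792  0.0648] x [0.0158 0.0286] y [-0.1067 -0.0522] 
scene -0.08 94 mean [ 0.2163 -0.079   0.0647] x [0.2092 0.2217] y [-0.1052 -0.0497] 
scene 0 81 mean [0.0238 0.0014 0.0648] x [0.0163 0.0295] y [-0.026   0.0283] 
scene 0 96 mean [0.1857 0.0029 0.0647] x [0.176  0.1915] y [-0.0219  0.0291] 
scene 0.08 88 mean [0.0234 0.0809 0.065 ] x [0.0149 0.0335] y [0.0529 0.1072] 
scene 0.08 100 mean [0.1556 0.0822 0.0648] x [0.1475 0.1608] y [0.0571 0.1088] 
fin 606 y [-0.1123  0.0799] x [-0.0062  0.0459] z [0.1112 0.1354]
top -0.08 81 mean [ 0.0207 -0.073   0.0646] x [0.014  0.0267] y [-0.097  -0.0493] 
top -0.08 104 mean [ 0.213  -0.077   0.0645] x [0.2025 0.2202] y [-0.104  -0.0512] 
top 0 76 mean [0.0199 0.0095 0.0646] x [0.0127 0.0265] y [-0.0151  0.0297] 
top 0 115 mean [0.183  0.0025 0.0646] x [0.1704 0.191 ] y [-0.0237  0.0289] 
top 0.08 72 mean [0.0193 0.0866 0.065 ] x [0.013  0.0256] y [0.0636 0.108 ] 
top 0.08 104 mean [0.154  0.0808 0.0645] x [0.1431 0.1607] y [0.0547 0.1082] 
fin 758 y [-0.1156  0.0733] x [-0.0087  0.0445] z [0.0965 0.1333]
pos [0.1454 0.6079 0.2163] target [0.51, -0.149, 0.3] q7 [-1.4062 -0.1128] t 1.3 w 0.08573152556309957 f 0.0 F [-0.2029 -0.4972 -0.301 ]
turn units [ 0.0003 -0.     -1.3122] shift now [-21.2274 -26.05    -3.3489] shift after turn [-15.7231 -29.6984  -3.3476]
rows [0.5896 0.1257 0.1115] [0.5829 0.2065 0.104 ] [0.5761 0.2873 0.0965]
```

Call:
play_rows(plan=[[[0,0,-1],[0,0,-0.65],-1],[[0,0,-1],[0,0,-0.66],-1],[[-0.8,-1,-1],[0,0,0],-1],[[-0.9,-1,-0.3],[0,0,0],-1],[[-1,-1,0],[0,0,0],-1],[[-1,-1,0],[0,0,0],-1],[[-1,-1,0],[0,0,0],-1],[[-1,-1,0],[0,0,0],-1],[[-1,-1,0],[0,0,0],-1],[[-1,-1,0],[0,0,0],-1],[[-1,-1,0],[0,0,0],-1],[[-1,-1,0],[0,0,0],-1],[[-1,-1,0],[0,0,0],-1],[[-1,-1,0],[0,0,0],-1],[[-1,-1,0],[0,0,0],-1],[[-1,-1,0],[0,0,0],-1],[[-1,-1,0],[0,0,0],-1],[[-1,-1,0],[0,0,0],-1],[[0,-1,0],[0,0,0],-1],[[0,-1,0],[0,0,0],-1]], newtons=60)

```text
clock: 3.8
position: [0.5205, 0.1422, 0.2987]
tool_rot: [-3.141, -0.0, 3.103]
force: [-0.1, -0.5, 0.0]
grip_width: 0.0854
finger_force: 0.0
```

```bash
sed -i 's/X0=.0272/X0=.0278/' go.py; python3 -c "
from go import *
go([.510,-.149,.25],down(-.038+np.pi));print(bot.observe()['qpos'])"
```

```text
pos [0.5205 0.1422 0.2987] target [0.51, -0.149, 0.25] q7 [-0.5061  1.2107] t 3.8 w 0.08539759772429519 f 0.0 F [-0.0825 -0.4873  0.0201]
turn units [-0.0008 -0.0008 -0.0044] shift now [ -0.032  -11.6554   1.949 ] shift after turn [ -0.0242 -11.6557   1.9477]
[-0.5061  0.3053  0.1676  1.7277 -0.0558  1.1134  1.2107]
```

Call:
play_rows(plan=[[[0,-1,0],[0,0,0],-1],[[0,-1,0],[0,0,0],-1],[[0,-1,0],[0,0,0],-1],[[0,-1,0],[0,0,0],-1],[[0,-1,0.5],[0,0,0],-1],[[0,-1,0.5],[0,0,0],-1],[[0,-1,0.5],[0,0,0],-1],[[0,-1,0.5],[0,0,0],-1],[[0,-1,1],[0,0,0],-1],[[0,-1,1],[0,0,0],-1],[[0,-1,1],[0,0,0],-1],[[-0.02,-0.65,1],[0,0,0],-1],[[0,0,1],[0,0,0],-1],[[0,0,1],[0,0,0],-1],[[0,0,1],[0,0,0],-1],[[0,0,0.8],[0,0,0],-1],[[0,0,0.6],[0,0,0],-1],[[0,0,0.5],[0,0,0],-1],[[0,0,0.3],[0,0,0],-1]])

```text
clock: 6.18
position: [0.5097, -0.1479, 0.0183]
tool_rot: [3.142, -0.0, 3.103]
force: [-0.4, -0.2, 0.6]
grip_width: 0.0854
finger_force: 0.0
```

```bash
python3 -c "
from go import *
go([.510,-.149,.019],down(-.038+np.pi));print(bot.observe()['qpos'])"
```

```text
pos [ 0.5097 -0.1479  0.0183] target [0.51, -0.149, 0.019] q7 [0.052  1.9099] t 6.175 w 0.08542840031763438 f 0.0 F [-0.4127 -0.1622  0.5833]
turn units [ 0.0002 -0.0005 -0.0022] shift now [-0.0117 -0.0431 -0.0272] shift after turn [-0.0117 -0.0431 -0.0272]
[ 0.052   0.6874  0.1633  1.9871 -0.2236  0.484   1.9099]
```

Call:
play_rows(plan=[[[0,0,0],[0,0,0],1],[[0,0,0],[0,0,0],1],[[0,0,0],[0,0,0],1],[[0,0,0],[0,0,0],1],[[0,0,0],[0,0,0],1],[[0,0,0],[0,0,0],1],[[0,0,-0.4],[0,0,0],1],[[0,0,-0.8],[0,0,0],1],[[0,0,-1],[0,0,0],1],[[0,0,-1],[0,0,0],1],[[0,0,-1],[0,0,0],1],[[0,0,-1],[0,0,0],1],[[0,0,-1],[0,0,0],1],[[0,0,-1],[0,0,0],1],[[0,0,-1],[0,0,0],1],[[0,0.3,-1],[0,0,0],1],[[0,0.6,-0.6],[0,0,0],1],[[0,1,-0.4],[0,0,0],1],[[0,1,0],[0,0,0],1]])

```text
clock: 8.55
position: [0.5125, -0.0741, 0.2745]
tool_rot: [3.141, 0.001, 3.103]
force: [0.1, -0.2, -1.4]
grip_width: 0.0002
finger_force: 0.0
```

```bash
cat >> go.py <<'E'
RY={"short":.0815,"medium":.0015,"long":-.079};XC={"short":.060,"medium":.075,"long":.090}
def place(n,h): go(row(RY[n],XC[n],h),RT)
E
python3 -c "
from go import *
place('medium',.13)
print(row(.0015,.075,.016))
for c in ['scene','top']:
    f=grab_frame(c);save(f,'pics/%s_h.png'%c);W=cloud(f);hsv=cv2.cvtColor(f['pixels'],cv2.COLOR_RGB2HSV).astype(int)
    m=(hsv[...,0]>105)&(hsv[...,0]<130)&(hsv[...,1]>120)&(W[...,2]>.15)&(W[...,0]<.7)&(W[...,0]>.3)
    n,L,st,_=cv2.connectedComponentsWithStats(m.astype(np.uint8))
    for i in range(1,n):
        if st[i,4]>20:
            P=W[L==i];print(c,st[i,4],P.mean(0),P.max(0),P.min(0))
"
```

```text
pos [ 0.5125 -0.0741  0.2745] target [0.5276 0.2113 0.2013] q7 [-0.1769  1.6502] t 8.55 w 0.00020131517772515247 f 0.0 F [ 0.1177 -0.1926 -1.3583]
turn units [ 0.0699 -3.4849  0.2564] shift now [-0.164  11.4323  2.9301] shift after turn [ 1.7102 11.4305  2.3938]
[0.5844 0.2069 0.1026]
```

```bash
for c in top scene; do sed "s#{c}0.npz#{c}1.npz#;s#(\"top\",\"scene\")#(\"$c\",)#" m.py > m_.py
python3 - <<'E'
from h import *
f=grab_frame("$c");np.savez("${c}1.npz",W=cloud(f),px=f["pixels"]);save(f,"pics/${c}1.png")
E
python3 m_.py | grep -E "cap|tube|=="; done
python3 -c "
import cv2
s=cv2.imread('pics/scene1.png');cv2.imwrite('pics/scc1.png',cv2.resize(s[85:305,170:430],None,fx=2.5,fy=2.5,interpolation=2))"
```

```text
== top
cap 83 all [ 0.5732 -0.246   0.0361] top n 56 [ 0.5705 -0.2465  0.0383] [0.0146 0.0326 0.0112]
cap 86 all [ 0.5333 -0.3496  0.0356] top n 54 [ 0.5319 -0.3482  0.0383] [0.0197 0.0326 0.0109]
cap 98 all [ 0.4401 -0.3175  0.0368] top n 62 [ 0.4395 -0.3187  0.0384] [0.019  0.0339 0.0091]
cap 90 all [ 0.4152 -0.2282  0.0364] top n 58 [ 0.4156 -0.2287  0.0383] [0.0166 0.0343 0.0127]
tube [ 0.5135 -0.0863  0.6669] yaw 1.2248064422399545 len 0.03871611261228313 z95 0.6692964147843379 mid [ 0.5136 -0.086 ]
tube [ 0.4628 -0.1113  0.6927] yaw -0.0030083496295266535 len 0.035139786182520956 z95 0.6954485985609009 mid [ 0.4618 -0.1113]
tube [ 0.4934 -0.2359  0.0312] yaw -0.10796883161833844 len 0.14109179978322972 z95 0.03717343747607702 mid [ 0.4934 -0.236 ]
tube [ 0.4872 -0.3329  0.0313] yaw -0.31181656624327436 len 0.08128373682846407 z95 0.036436028421719856 mid [ 0.487  -0.3328]
== scene
cap 65 all [ 0.4436 -0.3085  0.0374] top n 39 [ 0.4426 -0.3176  0.0394] [0.019  0.0362 0.0096]
cap 62 all [ 0.4187 -0.2219  0.038 ] top n 41 [ 0.4176 -0.2277  0.0395] [0.0159 0.0352 0.0096]
cap 65 all
[... 295 characters left out ...]
-0.1471  0.035 ] top n 48 [ 0.5743 -0.1504  0.0389] [0.016  0.035  0.0101]
tube [ 0.535  -0.1194  0.6647] yaw -0.3106027740722657 len 0.03718053763890752 z95 0.6726512659652095 mid [ 0.5345 -0.1192]
tube [ 0.5287 -0.088   0.6626] yaw 0.08204822440918921 len 0.05953969450325443 z95 0.6685260088938072 mid [ 0.5247 -0.0883]
tube [ 0.4883 -0.3293  0.0309] yaw -0.31150772018375494 len 0.08201103060918416 z95 0.03741757896145777 mid [ 0.4884 -0.3293]
tube [ 0.4947 -0.2329  0.0312] yaw -0.1082510674447617 len 0.14464900661310404 z95 0.03716958895194487 mid [ 0.4946 -0.2329]
tube [ 0.5123 -0.1445  0.032 ] yaw -0.03221035558832914 len 0.11286067511736605 z95 0.037477884585421214 mid [ 0.5113 -0.1444]
```

View pics/scc1.png

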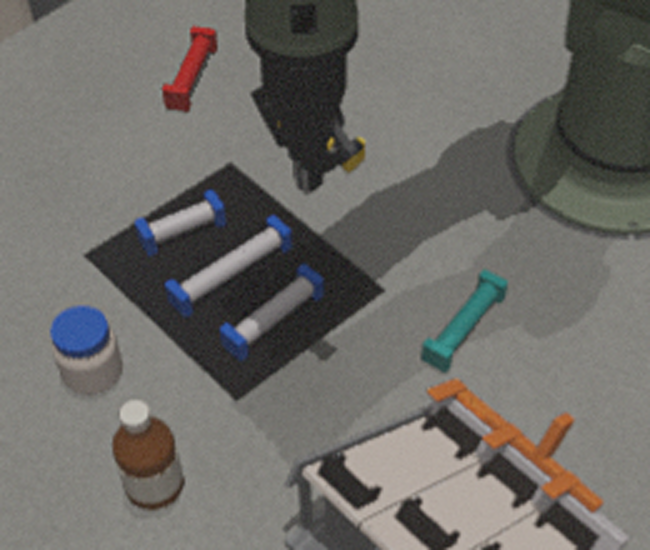

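The fingers were lifted away before they closed on it. The medium cartridge still lies untouched at (272,310) in the crop. I'll go back, close, and watch the finger pace.

Call:
play_rows(plan=[[[0,-1,0.5],[0,0,0],-1],[[0,-1,0.5],[0,0,0],-1],[[0.05,-0.96,1],[0,0,0],-1],[[0,0,1],[0,0,0],-1]])

```text
clock: 9.25
position: [0.5077, -0.152, 0.1981]
tool_rot: [-3.141, -0.0, 3.1]
force: [0.1, 0.0, 0.2]
grip_width: 0.0722
finger_force: 0.0
```

```bash
python3 -c "
from go import *
go([.511,-.149,.019],down(-.036+np.pi))"
```

```text
pos [ 0.5077 -0.152   0.1981] target [0.511, -0.149, 0.019] q7 [-0.0272  1.841 ] t 9.25 w 0.07217499280963245 f 0.0 F [0.1279 0.0033 0.1613]
turn units [-0.0069 -0.0008 -0.04  ] shift now [-0.1274  0.1324  7.1635] shift after turn [-0.1273  0.1243  7.1637]
```

Call:
play_rows(plan=[[[0,0.12,1],[0,0,0],-1],[[-0.13,0,1],[0,0,0],-1],[[0,0,1],[0,0,0],-1],[[0,0,1],[0,0,0],-1],[[0,0,1],[0,0,0],-1],[[0,0,1],[0,0,0],-1],[[0,0,0.8],[0,0,0],-1],[[0,0,0.36],[0,0,0],-1],[[0,0,0.1],[0,0,0],-1]])

```text
clock: 10.38
position: [0.5116, -0.1469, 0.0171]
tool_rot: [-3.141, -0.0, 3.103]
force: [0.1, 0.7, 1.1]
grip_width: 0.0855
finger_force: 0.0
```

Call:
play_rows(plan=[[[0,0,0],[0,0,0],1],[[0,0,0],[0,0,0],1],[[0,0,0],[0,0,0],1],[[0,0,0],[0,0,0],1]], newtons=60)

```text
clock: 10.88
position: [0.5119, -0.1465, 0.0175]
tool_rot: [-3.142, 0.0, 3.103]
force: [-0.0, -1.6, 1.9]
grip_width: 0.0121
finger_force: 2.8
```

Call:
play_rows(plan=[[[0,0,0],[0,0,0],1],[[0,0,0],[0,0,0],1]])

```text
clock: 11.12
position: [0.5132, -0.1467, 0.0188]
tool_rot: [-3.141, 0.003, 3.103]
force: [-2.9, 1.9, 27.1]
grip_width: 0.0004
finger_force: 13.7
```

Run:
```python
from h import *
import sys
f=grab_frame("scene");s=f["pixels"][:,:,::-1]
g=grab_frame("top");t=g["pixels"][:,:,::-1]
def mark(f,p): return cv2.projectPoints(np.array([p]),cv2.Rodrigues(f["R"])[0],f["t"],f["camera_matrix"],np.array(f["distortion"],float))[0].ravel()
p=bot.observe()["position"];print(mark(f,p),mark(g,p),p,bot.observe()["force"])
a=cv2.resize(s[130:270,200:360],None,fx=2.5,fy=2.5,interpolation=2);b=cv2.resize(t[170:310,350:510],None,fx=2.5,fy=2.5,interpolation=2)
cv2.imwrite("pics/c2.png",np.hstack([a,b]))
```

```text
[278.39260508 210.81836312] [389.7766127  237.73144699] [ 0.51319134 -0.14668165  0.01876713] [-1.81778754  2.38769961 27.12859543]
```

View pics/c2.png

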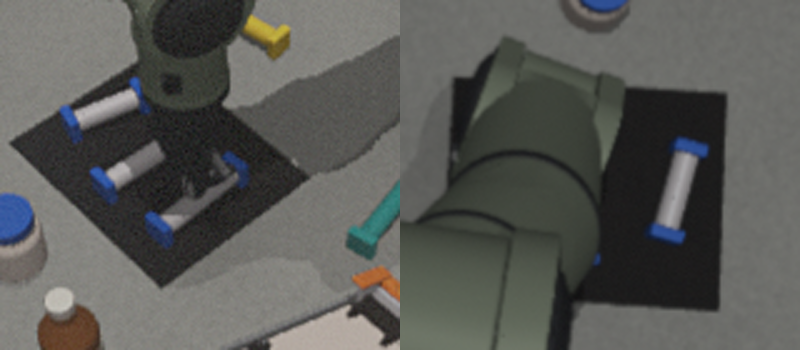

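Run:
```python
from h import *
np.set_printoptions(precision=4,suppress=True)
W=np.load("scene1.npz")["W"];px=np.load("scene1.npz")["px"]
m=(abs(W[...,0]-.51)<.15)&(abs(W[...,1]+.074)<.15)&(W[...,2]>.15)&(W[...,2]<.5)
P=W[m];print(len(P),P.min(0))
z=P[:,2]
for lo in np.arange(.22,.40,.015):
    Q=P[(z>=lo)&(z<lo+.015)]
    if len(Q): print(round(lo,3),len(Q),"x",np.percentile(Q[:,0],[5,95]),"y",np.percentile(Q[:,1],[5,95]))
```

```text
1810 [ 0.4758 -0.1381  0.2922]
0.28 4 x [0.5204 0.5224] y [-0.0733 -0.0688]
0.295 45 x [0.5083 0.525 ] y [-0.0872 -0.0628]
0.31 44 x [0.5145 0.5248] y [-0.0875 -0.0624]
0.325 52 x [0.5068 0.5263] y [-0.0967 -0.0502]
0.34 114 x [0.505  0.5267] y [-0.1123 -0.04  ]
0.355 128 x [0.5148 0.5302] y [-0.1212 -0.0282]
0.37 209 x [0.5087 0.5309] y [-0.1314 -0.0151]
0.385 148 x [0.51   0.5329] y [-0.0896 -0.0258]
0.4 59 x [0.5078 0.5251] y [-0.0531 -0.0355]
```

The depth picture shows the fingertips about 31 mm farther back than the stated tool frame puts them. The fingers are therefore shut on top of the tube. Next I open and go lower.

Call:
play_rows(plan=[[[0,0,-0.3],[0,0,0],-1],[[0,0,0],[0,0,0],-1],[[0,0,0],[0,0,0],-1],[[0,-0.1,0],[0,0,0],-1],[[0,0,0.4],[0,0,0],-1],[[0,0,0.4],[0,0,0],-1],[[0,0,0.3],[0,0,0],-1],[[0,0,0.2],[0,0,0],-1]])

```text
clock: 12.22
position: [0.5114, -0.149, -0.0084]
tool_rot: [3.142, -0.001, 3.103]
force: [0.2, -0.4, 0.4]
grip_width: 0.0853
finger_force: 0.0
```

Call:
play_rows(plan=[[[0,0,0],[0,0,0],1],[[0,0,0],[0,0,0],1],[[0,0,0],[0,0,0],1],[[0,0,0],[0,0,0],1],[[0,0,0],[0,0,0],1],[[0,0,0],[0,0,0],1]], newtons=60)

```text
clock: 12.98
position: [0.5119, -0.1489, -0.0072]
tool_rot: [3.141, 0.001, 3.103]
force: [-0.9, 1.7, 7.7]
grip_width: 0.0243
finger_force: 58.4
```

Call:
play_rows(plan=[[[0,0,-0.4],[0,0,0],1],[[0,0,-0.8],[0,0,0],1],[[0,0,-1],[0,0,0],1],[[0,0,-1],[0,0,0],1],[[0,0,-1],[0,0,0],1],[[0,0,-1],[0,0,0],1],[[0,0.5,-1],[0,0,0],1],[[0,1,-1],[0,0,0],1],[[0,1,-1],[0,0,0],1],[[0,1,-1],[0,-0.5,0],1],[[0,1,0],[0,-1,0],1],[[0,1,0],[0,-1,0],1],[[0,1,0],[0,-0.98,0.2],1],[[0,1,0],[0,0,0],1],[[0,1,0],[0,0,0],1],[[0,1,0],[0,0,0],1],[[0,0,0],[0,0,0],1]])

```text
clock: 15.1
position: [0.5235, 0.0751, 0.2212]
tool_rot: [-3.132, 0.466, 3.084]
force: [-1.3, -1.9, -1.8]
grip_width: 0.0241
finger_force: 59.4
```

```bash
cat >> go.py <<'E'
DZ=.0305
def place(n,h,dx=0,dy=0): go(row(RY[n]+dy,XC[n]+dx,h)+DZ*(-ez),RT)
E
cat > held.py <<'E'
from go import *
s=bot.observe();Rc=Ro.from_euler("xyz",s["tool_rot"]).as_matrix()
for c in ['scene','top']:
    f=grab_frame(c);W=cloud(f);hsv=cv2.cvtColor(f['pixels'],cv2.COLOR_RGB2HSV).astype(int)
    T=(W-s["position"])@Rc   # tool coords
    near=(abs(T[...,0])<.13)&(abs(T[...,1])<.05)&(abs(T[...,2])<.12)
    m=near&(hsv[...,0]>105)&(hsv[...,0]<130)&(hsv[...,1]>120)
    n,L,st,_=cv2.connectedComponentsWithStats(m.astype(np.uint8))
    for i in range(1,n):
        if st[i,4]>12:
            P=T[L==i];print(c,"cap tool",st[i,4],"med",np.median(P,0),"lo",np.percentile(P,4,0),"hi",np.percentile(P,96,0))
E
python3 -c "
from go import *
place('medium',.09)";python3 held.py
```

```text
pos [0.5235 0.0751 0.2212] target [0.5627 0.2086 0.1403] q7 [-0.8337  0.8887] t 15.1 w 0.024145909175777566 f 59.42288875579834 F [-1.2559 -1.9198 -1.8055]
turn units [ 0.0017 -0.3815  0.1218] shift now [0.3296 5.4504 3.408 ] shift after turn [0.6235 5.4425 3.3793]
scene cap tool 207 med [-0.067   0.001  -0.0328] lo [-0.0698 -0.0166 -0.0468] hi [-0.06    0.0158 -0.0155]
scene cap tool 18 med [ 0.061   0.0133 -0.0191] lo [ 0.0568  0.0086 -0.0254] hi [ 0.0696  0.0158 -0.0136]
top cap tool 129 med [-0.0649 -0.0045 -0.0432] lo [-0.0676 -0.0183 -0.0481] hi [-0.0562  0.0113 -0.0165]
```

Call:
play_rows(plan=[[[0,0,0],[0,-0.38,0.12],1],[[0.1,1,0],[0,0,0],1],[[0.1,1,0],[0,0,0],1],[[0.1,1,0.3],[0,0,0],1],[[0.1,1,0.5],[0,0,0],1],[[0.1,1,0.8],[0,0,0],1],[[0.12,0.44,0.8],[0,0,0],1],[[0,0,1],[0,0,0],1],[[0,0,0.8],[0,0,0],1],[[0,0,0.4],[0,0,0],1],[[0,0,0],[0,0,0],1]])

```text
clock: 16.58
position: [0.5741, 0.2027, 0.1214]
tool_rot: [-3.136, 0.523, 3.061]
force: [0.6, -0.8, -1.9]
grip_width: 0.024
finger_force: 59.5
```

```bash
python3 -c "
from go import *
place('medium',.0195)
s=bot.observe()
for c in ['scene','top']:
    f=grab_frame(c);W=cloud(f);hsv=cv2.cvtColor(f['pixels'],cv2.COLOR_RGB2HSV).astype(int)
    q=(W-o)@R-[X0,0,DECK]
    m=(hsv[...,0]>105)&(hsv[...,0]<130)&(hsv[...,1]>120)&(abs(q[...,1])<.15)&(abs(q[...,0]-.1)<.2)
    n,L,st,_=cv2.connectedComponentsWithStats(m.astype(np.uint8))
    for i in range(1,n):
        if st[i,4]>12:
            P=q[L==i];print(c,'cap row',st[i,4],np.percentile(P,4,0),np.percentile(P,96,0))
    if c=='scene': cv2.imwrite('pics/p1.png',cv2.resize(f['pixels'][200:380,270:440,::-1],None,fx=3,fy=3,interpolation=2))
"
```

```text
pos [0.5741 0.2027 0.1214] target [0.5979 0.2058 0.0792] q7 [-0.9145 -0.1642] t 16.575 w 0.023970065277732475 f 59.483256340026855 F [ 0.6264 -0.8265 -1.9387]
turn units [-0.0473 -0.0063 -0.0185] shift now [0.0306 0.2109 1.9306] shift after turn [0.0319 0.1973 1.932 ]
scene cap row 193 [ 0.1358 -0.0186  0.0533] [0.1455 0.0117 0.0848]
top cap row 107 [ 0.1325 -0.021   0.0567] [0.1434 0.0096 0.0859]
```

View pics/p1.png

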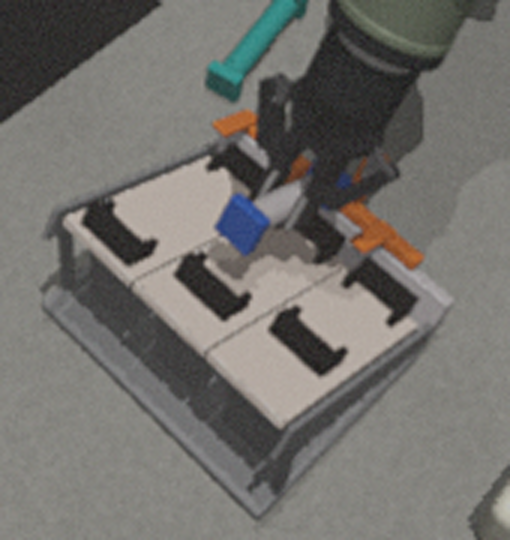

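The held medium cartridge is over the middle row (cap at (243,222)), with its upper end at x≈144 mm, as wanted. I lower it and release.

Call:
play_rows(plan=[[[0.03,0.2,0.3],[-0.04,0,-0.02],1],[[0,0,0.5],[0,0,0],1],[[0,0,0.5],[0,0,0],1],[[0,0,0.3],[0,0,0],1],[[0,0,0.2],[0,0,0],1],[[0,0,0.1],[0,0,0],1],[[0,0,0],[0,0,0],1]])

```text
clock: 17.55
position: [0.5972, 0.2077, 0.0804]
tool_rot: [-3.141, 0.523, 3.066]
force: [-0.9, -0.2, -2.7]
grip_width: 0.0239
finger_force: 59.5
```

```bash
cat > inrow.py <<'E'
from go import *
for c in ['scene','top']:
    f=grab_frame(c);W=cloud(f);hsv=cv2.cvtColor(f['pixels'],cv2.COLOR_RGB2HSV).astype(int)
    q=(W-o)@R-[X0,0,DECK]
    m=(hsv[...,0]>105)&(hsv[...,0]<130)&(hsv[...,1]>120)&(abs(q[...,1])<.15)&(abs(q[...,0]-.1)<.2)
    n,L,st,_=cv2.connectedComponentsWithStats(m.astype(np.uint8))
    for i in range(1,n):
        if st[i,4]>12:
            P=q[L==i];print(c,'cap row',st[i,4],np.percentile(P,4,0),np.percentile(P,96,0))
    save(f,'pics/last_%s.png'%c)
E
python3 inrow.py; python3 -c "
from go import *
place('medium',.0185)"
```

```text
scene cap row 129 [ 0.1337 -0.0118  0.0171] [0.145  0.0183 0.0373]
top cap row 116 [ 0.1316 -0.0143  0.0058] [0.142  0.0179 0.04  ]
pos [0.5971 0.2077 0.0805] target [0.5984 0.2058 0.0783] q7 [-0.8074 -0.6142] t 17.65 w 0.023826523170403895 f 59.48305070400238 F [-0.1091  0.3644 -2.6363]
turn units [ 0.0047 -0.0009  0.0135] shift now [-0.005  -0.0729  0.1011] shift after turn [-0.0051 -0.0729  0.1012]
```

Call:
play_rows(plan=[[[0,-0.04,0.1],[0,0,0],1],[[0,0,0],[0,0,0],1],[[0,0,0],[0,0,0],0.35],[[0,0,0],[0,0,0],0],[[0,0,0],[0,0,0],-0.3],[[0,0,0],[0,0,0],-0.3],[[0,0,-0.5],[0,0,0],-0.3],[[0,0,-1],[0,0,0],-0.3],[[0,0,-1],[0,0,0],-0.3],[[0,0,-1],[0,0,0],-0.3],[[0,0,-1],[0,0,0],-0.3],[[0,0,-1],[0,0,0],-1]])

```text
clock: 19.15
position: [0.5294, 0.2116, 0.1978]
tool_rot: [-3.141, 0.523, 3.066]
force: [0.1, -0.4, 0.9]
grip_width: 0.0721
finger_force: 0.0
```

```bash
python3 inrow.py; python3 -c "
from go import *
def pick(x,y,yaw,z):go([x,y,z-DZ],down(yaw+np.pi))
pick(.4942,-.2370,-.112,.25)
print(bot.observe()['qpos'])"
```

```text
scene cap row 75 [ 0.0055 -0.0155  0.0089] [0.0175 0.0181 0.0378]
scene cap row 127 [ 0.1351 -0.0115  0.0175] [0.1447 0.0186 0.0372]
top cap row 114 [ 0.1324 -0.0144  0.0056] [0.1427 0.0174 0.0393]
pos [0.5298 0.2123 0.199 ] target [0.4942, -0.237, 0.2195] q7 [-0.7586 -0.0002] t 19.25 w 0.08470362772404348 f 0.0 F [ 1.3356  1.006  -0.2039]
turn units [0.0749 3.4991 0.2348] shift now [ -0.3703 -18.0252  -0.7675] shift after turn [ -0.5939 -18.017   -0.8192]
[-0.7586  0.3039  0.0708  2.1735  0.9132  0.4276 -0.0002]
```

Call:
play_rows(plan=[[[0,-1,-0.5],[0,0.8,0],-1],[[0,-1,-0.3],[0,0.9,0],-1],[[0,-1,0],[0,0.9,0],-1],[[0,-1,0],[0.07,0.9,0.23],-1],[[0,-1,0],[0,0,0],-1],[[0,-1,0],[0,0,0],-1],[[0,-1,0],[0,0,0],-1],[[0,-1,0],[0,0,0],-1],[[0,-1,0],[0,0,0],-1],[[0,-1,0],[0,0,0],-1],[[0,-1,0],[0,0,0],-1],[[0,-1,0],[0,0,0],-1],[[0,-1,0],[0,0,0],-1],[[0,-1,0],[0,0,0],-1],[[0,-1,0],[0,0,0],-1],[[0,-1,0],[0,0,0],-1],[[0,-1,0],[0,0,0],-1],[[0,-1,0],[0,0,0],-1],[[0,0,0],[0,0,0],-1]])

```text
clock: 21.62
position: [0.4756, -0.2259, 0.2153]
tool_rot: [-3.119, 0.086, 3.017]
force: [-0.5, -0.3, 0.4]
grip_width: 0.0855
finger_force: 0.0
```

```bash
cat >> go.py <<'E'
def pick(x,y,yaw,z):go([x,y,z-DZ],down(yaw+np.pi))
E
python3 -c "
from go import *
pick(.4942,-.2370,-.112,.0215)"
```

```text
pos [ 0.4756 -0.2259  0.2153] target [0.4942, -0.237, -0.009000000000000001] q7 [0.379  1.7402] t 21.625 w 0.0854661521918258 f 0.0 F [-0.4957 -0.2753  0.3545]
turn units [-0.1538  0.5744 -0.0915] shift now [-0.0173 -0.1443  9.0111] shift after turn [-0.7891 -0.3574  8.9705]
```

Call:
play_rows(plan=[[[0,0,0],[-0.15,0.57,-0.09],-1],[[-0.79,-0.36,0.5],[0,0,0],-1],[[0,0,1],[0,0,0],-1],[[0,0,1],[0,0,0],-1],[[0,0,1],[0,0,0],-1],[[0,0,1],[0,0,0],-1],[[0,0,1],[0,0,0],-1],[[0,0,1],[0,0,0],-1],[[0,0,0.8],[0,0,0],-1],[[0,0,0.5],[0,0,0],-1],[[0,0,0.2],[0,0,0],-1],[[0,0,0],[0,0,0],-1]])

```text
clock: 23.12
position: [0.4954, -0.2346, 0.0162]
tool_rot: [3.141, 0.002, 3.033]
force: [-0.1, 0.3, -0.4]
grip_width: 0.0858
finger_force: 0.0
```

```bash
python3 -c "
from go import *
pick(.4942,-.2370,-.112,.0215)"
```

```text
pos [ 0.4954 -0.2346  0.0162] target [0.4942, -0.237, -0.009000000000000001] q7 [0.3724 1.7365] t 23.125 w 0.08575461686172801 f 0.0 F [-0.0765  0.2692 -0.3965]
turn units [0.0032 0.0123 0.0229] shift now [ 0.0402 -0.0997  1.0096] shift after turn [ 0.038  -0.0994  1.0097]
```

Call:
play_rows(plan=[[[0.04,-0.1,0.4],[0,0,0.02],-1],[[0,0,0.4],[0,0,0],-1],[[0,0,0.2],[0,0,0],-1],[[0,0,0],[0,0,0],1],[[0,0,0],[0,0,0],1],[[0,0,0],[0,0,0],1],[[0,0,0],[0,0,0],1],[[0,0,0],[0,0,0],1],[[0,0,-0.4],[0,0,0],1],[[0,0,-0.8],[0,0,0],1],[[0,0,-1],[0,0,0],1],[[0,0,-1],[0,0,0],1],[[0,0,-1],[0,0,0],1],[[0,0,-1],[0,0,0],1],[[0,0,-1],[0,0,0],1],[[0,0.5,-1],[0,0,0],1],[[0,1,-1],[0,0,0],1],[[0,1,-1],[0,-0.5,0],1],[[0,1,0],[0,-1,0],1],[[0,1,0],[0,-1,0],1]])

```text
clock: 25.62
position: [0.5062, -0.1246, 0.2225]
tool_rot: [3.141, 0.383, 3.03]
force: [1.6, 0.2, -3.0]
grip_width: 0.0243
finger_force: 59.3
```

```bash
python3 -c "
from go import *
place('long',.07)"
```

```text
pos [ 0.5062 -0.1246  0.2225] target [0.5794 0.1265 0.1304] q7 [0.2354 1.552 ] t 25.625 w 0.02433691639336092 f 59.2602413892746 F [ 1.6376  0.2068 -3.0116]
turn units [-0.0937 -0.9372 -0.2063] shift now [-0.2831 10.3036  4.0939] shift after turn [-0.0134 10.2401  4.2595]
```

Call:
play_rows(plan=[[[0,1,0],[-0.09,-0.94,-0.2],1],[[0,1,0],[0,0,0],1],[[0,1,0],[0,0,0],1],[[0,1,0],[0,0,0],1],[[0,1,0],[0,0,0],1],[[0,1,0],[0,0,0],1],[[0,1,0.2],[0,0,0],1],[[0,1,0.4],[0,0,0],1],[[0,1,0.6],[0,0,0],1],[[0,1,0.8],[0,0,0],1],[[0,0.24,0.8],[0,0,0],1],[[0,0,0.8],[0,0,0],1],[[0,0,0.6],[0,0,0],1],[[0,0,0],[0,0,0],1]])

```text
clock: 27.38
position: [0.579, 0.1249, 0.1297]
tool_rot: [-3.141, 0.517, 3.062]
force: [0.2, -0.6, -2.8]
grip_width: 0.024
finger_force: 59.7
```

```bash
python3 inrow.py;python3 -c "
from go import *
place('long',.0185)"
```

```text
scene cap row 190 [ 0.1661 -0.0957  0.0552] [ 0.1764 -0.0652  0.0864]
scene cap row 78 [ 0.0064 -0.0153  0.0083] [0.0189 0.0179 0.0382]
scene cap row 128 [ 0.1348 -0.0115  0.0177] [0.1448 0.0184 0.0373]
top cap row 106 [ 0.1633 -0.0972  0.0596] [ 0.1743 -0.0681  0.0897]
top cap row 114 [ 0.1324 -0.0144  0.0081] [0.1423 0.0177 0.0391]
top cap row 27 [ 0.0069 -0.0513  0.0245] [0.1487 0.0199 0.362 ]
pos [0.5789 0.1253 0.1306] target [0.6051 0.1245 0.0858] q7 [-0.6344 -0.3044] t 27.475 w 0.02426995921456064 f 59.67235565185547 F [ 0.0954 -0.1355 -2.6929]
turn units [-0.007  -0.0353 -0.0096] shift now [-0.021   0.0536  2.0734] shift after turn [-0.0101  0.0514  2.0736]
```

Call:
play_rows(plan=[[[-0.01,0.05,0.5],[0,-0.04,0],1],[[0,0,0.5],[0,0,0],1],[[0,0,0.5],[0,0,0],1],[[0,0,0.3],[0,0,0],1],[[0,0,0.15],[0,0,0],1],[[0,0,0.08],[0,0,0],1],[[0,0,0],[0,0,0],1]])

```text
clock: 28.35
position: [0.6045, 0.1249, 0.0864]
tool_rot: [-3.141, 0.524, 3.063]
force: [-0.1, 0.0, -2.5]
grip_width: 0.024
finger_force: 59.7
```

```bash
python3 inrow.py;python3 -c "
from go import *
place('long',.0185)"
```

```text
scene cap row 130 [ 0.1665 -0.0954  0.0177] [ 0.1792 -0.0633  0.0377]
scene cap row 76 [ 0.0053 -0.0147  0.0091] [0.0194 0.0179 0.038 ]
scene cap row 131 [ 0.1351 -0.0118  0.0169] [0.1465 0.0186 0.0378]
top cap row 116 [ 0.1632 -0.0973  0.0068] [ 0.1743 -0.0657  0.0389]
top cap row 114 [ 0.1322 -0.0146  0.0045] [0.1422 0.018  0.0389]
pos [0.6045 0.1249 0.0864] target [0.6051 0.1245 0.0858] q7 [-0.4915 -0.7228] t 28.45 w 0.024259215631585885 f 59.67207491397858 F [-0.428   0.1448 -1.7377]
turn units [-0.0041  0.0033 -0.0051] shift now [-0.0099 -0.0136  0.0325] shift after turn [-0.0099 -0.0137  0.0325]
```

Call:
play_rows(plan=[[[0,-0.01,0.05],[0,0,0],1],[[0,0,0],[0,0,0],0.35],[[0,0,0],[0,0,0],0],[[0,0,0],[0,0,0],-0.3],[[0,0,0],[0,0,0],-0.3],[[0,0,-0.5],[0,0,0],-0.3],[[0,0,-1],[0,0,0],-0.3],[[0,0,-1],[0,0,0],-0.3],[[0,0,-1],[0,0,0],-0.3],[[0,0,-1],[0,0,0],-0.3],[[0,-0.5,-0.5],[0,0.5,0],-1],[[0,-1,0],[0,1,0],-1],[[0,-1,0],[0,1,0],-1],[[0,-1,0],[0,1,0],-1],[[0,-1,0],[0,0,1],-1],[[0,-1,0],[0,0,0.8],-1]])

```text
clock: 30.45
position: [0.5345, 0.0019, 0.1906]
tool_rot: [3.134, 0.123, 2.772]
force: [1.3, 0.5, -0.6]
grip_width: 0.0852
finger_force: 0.0
```

```bash
python3 inrow.py;python3 -c "
from go import *
pick(.4867,-.3334,-.312,.20)"
```

```text
scene cap row 69 [ 0.0109 -0.096   0.0083] [ 0.0209 -0.0635  0.0374]
scene cap row 128 [ 0.166  -0.0956  0.0176] [ 0.1769 -0.0636  0.037 ]
scene cap row 73 [ 0.0082 -0.0153  0.0104] [0.0187 0.0184 0.0382]
scene cap row 129 [ 0.1347 -0.0122  0.0178] [0.1451 0.0187 0.0376]
top cap row 121 [ 0.1629 -0.0976  0.0051] [ 0.1747 -0.0658  0.0381]
top cap row 113 [ 0.1323 -0.0147  0.0069] [0.1423 0.0183 0.0403]
top cap row 92 [-0.0024 -0.0153  0.0114] [0.0165 0.0186 0.04  ]
top cap row 93 [-0.003  -0.1122  0.0186] [ 0.077  -0.0627  0.1754]
pos [0.5338 0.0004 0.1907] target [0.4867, -0.3334, 0.1695] q7 [0.0147 0.8884] t 30.55 w 0.08502538462715219 f 0.0 F [0.1161 0.7703 0.1785]
turn units [ 0.0201  0.8232 -0.3871] shift now [ -2.9519 -13.1365   1.1326] shift after turn [ -2.3059 -13.2864   0.8473]
```

Call:
play_rows(plan=[[[0,0,0],[0.02,0.82,-0.39],-1],[[-0.2,-1,0],[0,0,0],-1],[[-0.2,-1,0],[0,0,0],-1],[[-0.2,-1,0],[0,0,0],-1],[[-0.2,-1,0],[0,0,0],-1],[[-0.2,-1,0],[0,0,0],-1],[[-0.2,-1,0],[0,0,0],-1],[[-0.2,-1,0],[0,0,0],-1],[[-0.2,-1,0],[0,0,0],-1],[[-0.2,-1,0.1],[0,0,0],-1],[[-0.2,-1,0.3],[0,0,0],-1],[[-0.2,-1,0.5],[0,0,0],-1],[[-0.1,-1,0.8],[0,0,0],-1],[[0,-1,0.8],[0,0,0],-1],[[0,-0.29,0.8],[0,0,0],-1],[[0,0,0.8],[0,0,0],-1],[[0,0,0.4],[0,0,0],-1],[[0,0,0],[0,0,0],-1]])

```text
clock: 32.8
position: [0.4898, -0.33, 0.0776]
tool_rot: [3.14, 0.0, 2.838]
force: [1.2, -1.0, -0.0]
grip_width: 0.0853
finger_force: 0.0
```

```bash
python3 -c "
from go import *
pick(.4867,-.3334,-.312,.0215)"
```

```text
pos [ 0.4898 -0.33    0.0776] target [0.4867, -0.3334, -0.009000000000000001] q7 [0.5985 1.6404] t 32.8 w 0.0852768183566378 f 0.0 F [ 1.1669 -0.9654 -0.0453]
turn units [0.0092 0.0001 0.0547] shift now [ 0.0791 -0.1721  3.4652] shift after turn [ 0.0776 -0.1679  3.4654]
```

Call:
play_rows(plan=[[[0.08,-0.17,0.6],[0,0,0.05],-1],[[0,0,1],[0,0,0],-1],[[0,0,1],[0,0,0],-1],[[0,0,0.6],[0,0,0],-1],[[0,0,0.26],[0,0,0],-1],[[0,0,0],[0,0,0],1],[[0,0,0],[0,0,0],1],[[0,0,0],[0,0,0],1],[[0,0,0],[0,0,0],1],[[0,0,0],[0,0,0],1],[[0,0,-0.4],[0,0,0],1],[[0,0,-0.8],[0,0,0],1],[[0,0,-1],[0,0,0],1],[[0,0,-1],[0,0,0],1],[[0,0,-1],[0,0,0],1],[[0,0,-1],[0,0,0],1],[[0,0,-1],[0,0,-1],1],[[0,0.5,-1],[0,0,-0.6],1],[[0,1,-1],[0,0,0],1],[[0,1,-1],[0,0,0],1]])

```text
clock: 35.3
position: [0.4917, -0.2715, 0.2238]
tool_rot: [3.141, 0.002, 3.069]
force: [-0.1, 1.3, -0.8]
grip_width: 0.0243
finger_force: 59.1
```

```bash
python3 -c "
from go import *
place('short',.10)"
```

```text
pos [ 0.4917 -0.2715  0.2238] target [0.551  0.2897 0.1414] q7 [0.5874 1.784 ] t 35.3 w 0.02428098644338737 f 59.14481520652771 F [-0.1186  1.3415 -0.7827]
turn units [ 0.0094 -3.4776  0.0321] shift now [-0.7283 22.5623  3.299 ] shift after turn [ 1.1083 22.566   3.1652]
```

Call:
play_rows(plan=[[[0,1,0],[0,0,0],1],[[0,1,0],[0,0,0],1],[[0,1,0],[0,0,0],1],[[0,1,0],[0,-0.5,0],1],[[0,1,0],[0,-0.8,0],1],[[0,1,0],[0,-0.8,0],1],[[0,1,0],[0,-0.8,0],1],[[0,1,0],[0,-0.58,0],1],[[0,1,0],[0,0,0],1],[[0,1,0],[0,0,0],1],[[0,1,0],[0,0,0],1],[[0,1,0],[0,0,0],1],[[0,1,0],[0,0,0],1],[[0,1,0],[0,0,0],1],[[0,1,0],[0,0,0],1],[[0.2,1,0],[0,0,0],1],[[0.3,1,0],[0,0,0],1],[[0.3,1,0],[0,0,0],1],[[0.3,1,0],[0,0,0],1],[[0,1,0],[0,0,0],1]])

```text
clock: 37.8
position: [0.5047, 0.2263, 0.2086]
tool_rot: [-3.14, 0.517, 3.068]
force: [0.6, -1.2, -2.1]
grip_width: 0.0242
finger_force: 59.3
```

```bash
python3 -c "
from go import *
place('short',.065)"
```

```text
pos [0.5047 0.2263 0.2086] target [0.5684 0.2884 0.1111] q7 [-0.7067 -0.0431] t 37.8 w 0.024185265652519505 f 59.300293922424316 F [ 0.636  -1.1576 -2.1109]
turn units [ 0.0051 -0.0432  0.0256] shift now [-0.1256  2.6691  4.554 ] shift after turn [-0.0858  2.673   4.5527]
```

Call:
play_rows(plan=[[[0,1,0],[0,-0.04,0.02],1],[[0,1,0.3],[0,0,0],1],[[-0.08,0.67,0.8],[0,0,0],1],[[0,0,1],[0,0,0],1],[[0,0,1],[0,0,0],1],[[0,0,0.9],[0,0,0],1],[[0,0,0.5],[0,0,0],1],[[0,0,0],[0,0,0],1]])

```text
clock: 38.8
position: [0.5677, 0.2875, 0.1109]
tool_rot: [-3.141, 0.522, 3.065]
force: [0.0, -0.5, -1.8]
grip_width: 0.024
finger_force: 59.3
```

```bash
python3 inrow.py;python3 -c "
from go import *
place('short',.0185)"
```

```text
scene cap row 69 [ 0.0098 -0.0951  0.0075] [ 0.0214 -0.0636  0.0377]
scene cap row 129 [ 0.1668 -0.0953  0.0173] [ 0.1774 -0.0635  0.0369]
scene cap row 71 [ 0.0091 -0.0152  0.0081] [0.0189 0.0179 0.0384]
scene cap row 16 [0.0134 0.0639 0.0713] [0.0204 0.0725 0.0831]
scene cap row 132 [ 0.1347 -0.0111  0.0168] [0.146  0.0186 0.0375]
scene cap row 206 [0.1054 0.0646 0.0497] [0.1159 0.0948 0.0821]
top cap row 119 [ 0.163  -0.0975  0.0053] [ 0.1751 -0.066   0.0383]
top cap row 113 [ 0.1325 -0.0144  0.0074] [0.1424 0.0175 0.0387]
top cap row 114 [0.1035 0.0625 0.0537] [0.1143 0.0935 0.0845]
top cap row 91 [-0.0032 -0.0149  0.0141] [0.0166 0.0196 0.0386]
top cap row 93 [-0.0026 -0.0964  0.0177] [ 0.0183 -0.0626  0.0394]
pos [0.5674 0.2879 0.1118] target [0.5916 0.2866 0.0708] q7 [-0.7924 -0.3284] t 38.9 w 0.02447903359842667 f 59.311641454696655 F [ 0.1763  0.7167 -1.175 ]
turn units [ 0.0068 -0.0073  0.0063] shift now [-0.0228  0.0205  1.9018] shift after turn [-0.0206  0.0224  1.9018]
```

Call:
play_rows(plan=[[[-0.02,0.05,0.4],[0,0,0],1],[[0,0,0.5],[0,0,0],1],[[0,0,0.4],[0,0,0],1],[[0,0,0.3],[0,0,0],1],[[0,0,0.2],[0,0,0],1],[[0,0,0.1],[0,0,0],1],[[0,0,0],[0,0,0],1]])

```text
clock: 39.78
position: [0.5911, 0.2871, 0.0711]
tool_rot: [3.141, 0.523, 3.066]
force: [-23.3, -6.7, 30.1]
grip_width: 0.0242
finger_force: 65.5
```

```bash
python3 inrow.py|grep -v -- " -0";python3 -c "
from go import *
place('short',.0185)
d=0
for c in('scene','top'):
    f=grab_frame(c);W=cloud(f);hsv=cv2.cvtColor(f['pixels'],cv2.COLOR_RGB2HSV).astype(int)
    for tag,W,hsv in(('now',W,hsv),('start',np.load(c+'0.npz')['W'],cv2.cvtColor(np.load(c+'0.npz')['px'],cv2.COLOR_RGB2HSV).astype(int))):
        q=(W-o)@R-[X0,0,DECK]
        O=q[(hsv[...,0]>4)&(hsv[...,0]<18)&(hsv[...,1]>150)&(abs(q[...,1])<.16)&(q[...,0]<.03)&(q[...,0]>-.12)]
        F=O[(O[:,2]>.04)&(O[:,2]<.1)];print(c,tag,len(F),'fin y',np.percentile(F[:,1],[3,50,97]),'x',np.percentile(F[:,0],[3,97]),'z',np.percentile(F[:,2],[3,97]), 'bar y',np.percentile(O[:,1],[1,99]))
"
```

```text
scene cap row 14 [0.0133 0.0643 0.025 ] [0.021  0.0732 0.0388]
scene cap row 135 [0.1035 0.0659 0.0186] [0.117  0.0964 0.0383]
top cap row 132 [0.1029 0.063  0.0077] [0.116  0.0959 0.0383]
pos [0.5911 0.2871 0.0711] target [0.5916 0.2866 0.0708] q7 [-0.8045 -0.4538] t 39.875 w 0.024356467787748456 f 65.50008416175842 F [-23.9093  -5.76    29.6659]
turn units [ 0.0074 -0.0059  0.0098] shift now [-0.0149 -0.0192  0.0212] shift after turn [-0.0149 -0.0191  0.0212]
scene now 268 fin y [-0.115  -0.0396  0.0127] x [-0.0325  0.0198] z [0.0407 0.0924] bar y [-0.1158  0.0177]
scene start 505 fin y [-0.1129  0.0059  0.0779] x [-0.0341  0.0184] z [0.0406 0.0915] bar y [-0.1156  0.0856]
top now 653 fin y [-0.1157 -0.0261  0.0604] x [-0.0367  0.0171] z [0.0405 0.0909] bar y [-0.1178  0.0683]
top start 673 fin y [-0.1158 -0.0211  0.0732] x [-0.0361  0.017 ] z [0.0405 0.0895] bar y [-0.1178  0.0813]
```

Call:
play_rows(plan=[[[0,0,-0.04],[0,0,0],1],[[0,0,0],[0,0,0],0.35],[[0,0,0],[0,0,0],0],[[0,0,0],[0,0,0],-0.3],[[0,0,0],[0,0,0],-0.3],[[0,0,-0.5],[0,0,0],-0.3],[[0,0,-1],[0,0,0],-0.3],[[0,0,-1],[0,0,0],-0.3],[[0,0,-1],[0,0,0],-0.3],[[0,0,-1],[0,0,0],-0.3],[[0,0,-1],[0,0,0],-0.3],[[0,0,0],[0,0,0],-0.3]])

```text
clock: 41.48
position: [0.5223, 0.2929, 0.1922]
tool_rot: [3.139, 0.523, 3.065]
force: [0.7, 1.2, 0.4]
grip_width: 0.0556
finger_force: 0.0
```

```bash
python3 inrow.py;python3 -c "
from go import *
print(bot.observe()['position'])
for c in('scene','top'):
    f=grab_frame(c)
    D=np.load(c+'0.npz')
    for tag,W,px in(('now',cloud(f),f['pixels']),('start',D['W'],D['px'])):
        hsv=cv2.cvtColor(px,cv2.COLOR_RGB2HSV).astype(int)
        q=(W-o)@R-[X0,0,DECK]
        O=q[(hsv[...,0]>4)&(hsv[...,0]<18)&(hsv[...,1]>150)&(abs(q[...,1])<.16)&(q[...,0]<.03)&(q[...,0]>-.12)]
        for lo in(.05,.06,.07,.08):
            F=O[(O[:,2]>lo)&(O[:,2]<lo+.01)]
            if len(F)>3: print(c,tag,lo,len(F),'fin y',np.percentile(F[:,1],[3,50,97]),'x',np.percentile(F[:,0],[3,97]))
        print('zmax',np.percentile(O[:,2],[98,99.5]))
s=cv2.imread('pics/last_scene.png');cv2.imwrite('pics/p3.png',cv2.resize(s[200:380,270:440],None,fx=3,fy=3,interpolation=2))
"
```

```text
scene cap row 70 [ 0.0108 -0.0966  0.0077] [ 0.021  -0.0634  0.0381]
scene cap row 128 [ 0.1654 -0.0944  0.018 ] [ 0.1775 -0.0636  0.0375]
scene cap row 74 [ 0.0069 -0.0149  0.0085] [0.0189 0.0184 0.038 ]
scene cap row 127 [ 0.1351 -0.0112  0.0172] [0.1447 0.0185 0.0376]
scene cap row 84 [0.0057 0.0645 0.0101] [0.0197 0.0972 0.0384]
scene cap row 128 [0.1058 0.0654 0.0191] [0.115  0.0957 0.0381]
top cap row 121 [ 0.1635 -0.0975  0.0057] [ 0.1756 -0.0661  0.0386]
top cap row 113 [ 0.1326 -0.0144  0.0066] [0.1426 0.018  0.0396]
top cap row 127 [0.1021 0.063  0.0037] [0.1152 0.0955 0.0398]
top cap row 27 [0.005  0.0548 0.0099] [0.0682 0.1022 0.1709]
top cap row 23 [0.0058 0.0632 0.0096] [0.0172 0.0689 0.0394]
top cap row 93 [-0.0029 -0.0147  0.0094] [0.0172 0.0197 0.04  ]
top cap row 91 [-0.0033 -0.0962  0.0179] [ 0.0178 -0.0626  0.0388]
[0.5227 0.2921 0.1903]
scene now 0.05 16 fin y [-0.0171  0.0117  0.0515] x [-0.0345  0.0094]
scene now 0.06 18 fin y [0.0067 0.0127 0.0147] x [-0.041  -0.0196]
scene now 0.07 19 fin y [0.0054 0.0128 0.0146] x [-0.0388 -0.0178]
scene now 0.08 19 fin y [0
[... 233 characters left out ...]
 0.0114 0.0145] x [-0.0347 -0.0204]
scene start 0.08 19 fin y [0.0047 0.0127 0.0147] x [-0.0385 -0.0181]
zmax [0.0923 0.0941]
top now 0.05 28 fin y [-0.1094  0.0031  0.0529] x [-0.0352  0.0059]
top now 0.06 11 fin y [0.003  0.0046 0.0138] x [-0.041  -0.0224]
top now 0.07 12 fin y [0.0016 0.0058 0.0142] x [-0.0358 -0.0215]
top now 0.08 21 fin y [0.0026 0.0053 0.0128] x [-0.0436 -0.0223]
zmax [0.0933 0.0947]
top start 0.05 35 fin y [-0.1178  0.003   0.0629] x [-0.0347  0.0153]
top start 0.06 15 fin y [0.003  0.0054 0.0151] x [-0.0379 -0.0222]
top start 0.07 9 fin y [0.0037 0.0099 0.014 ] x [-0.0249 -0.022 ]
top start 0.08 26 fin y [0.003  0.0062 0.0124] x [-0.0438 -0.0227]
zmax [0.0902 0.0941]
```

View pics/p3.png

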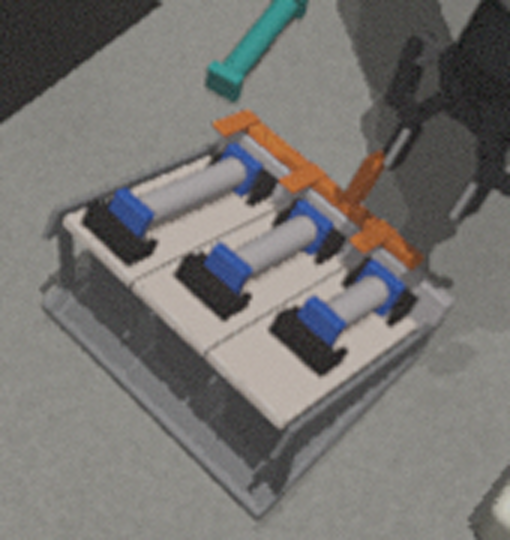

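All three are home in their rows: long (190,190), medium (270,245), short (350,300). The bar is still open and the fin is at (365,180). Next I move to the fin.

```bash
python3 -c "
from go import *
go(row(.0085,-.032,.080)-DZ*ez,RT)"
```

```text
pos [0.5227 0.2919 0.1895] target [0.4759 0.2223 0.0781] q7 [-0.782  -0.1294] t 41.675 w 0.05546088108481387 f 0.0 F [ 0.4476 -0.0918 -1.2358]
turn units [-0.0017 -0.0147  0.0099] shift now [ 3.6559 -2.9116  3.0441] shift after turn [ 3.6583 -2.9177  3.0353]
```

Call:
play_rows(plan=[[[0.8,-0.7,0],[0,0,0],-0.3],[[0.8,-0.7,0],[0,0,0],-0.3],[[0.8,-0.7,0],[0,0,0],-0.3],[[0.8,-0.6,0],[0,0,0],-0.3],[[0.46,-0.22,0],[0,0,0],-0.3],[[0,0,0.2],[0,0,0],-0.3],[[0,0,0],[0,0,0],-0.3]])

```text
clock: 42.55
position: [0.4411, 0.2254, 0.1398]
tool_rot: [-3.141, 0.522, 3.065]
force: [0.5, 0.0, -0.7]
grip_width: 0.0556
finger_force: 0.0
```

```bash
python3 -c "
from go import *
go(row(.0085,-.032,.080)-DZ*ez,RT);print(bot.observe()['qpos'])"
```

```text
pos [0.4411 0.2254 0.1398] target [0.4759 0.2223 0.0781] q7 [-0.8974 -0.615 ] t 42.55 w 0.05559359828794981 f 0.0 F [ 0.4767  0.0209 -0.6518]
turn units [-0.0009 -0.013   0.0089] shift now [ 0.0184 -0.0128  2.8356] shift after turn [ 0.0239 -0.0133  2.8356]
[-0.8974  0.3454  0.0132  2.3639  1.3158  0.432  -0.615 ]
```

Call:
play_rows(plan=[[[0,0,0.6],[0,0,0],-0.3],[[0,0,0.8],[0,0,0],-0.3],[[0,0,0.8],[0,0,0],-0.3],[[0,0,0.4],[0,0,0],-0.3],[[0,0,0.2],[0,0,0],-0.3],[[0,0,0],[0,0,0],-0.3]])

```text
clock: 43.3
position: [0.4756, 0.2225, 0.0794]
tool_rot: [-3.141, 0.522, 3.065]
force: [0.4, 0.2, -0.3]
grip_width: 0.0558
finger_force: 0.0
```

Call:
play_rows(plan=[[[0,0,0],[0,0,0],1],[[0,0,0],[0,0,0],1],[[0,0,0],[0,0,0],1],[[0,0,0],[0,0,0],1]], newtons=30)

```text
clock: 43.8
position: [0.4753, 0.2229, 0.0799]
tool_rot: [3.141, 0.522, 3.066]
force: [-3.2, -0.0, 6.4]
grip_width: 0.0135
finger_force: 31.7
```

```bash
python3 -c "
from go import *
go(row(.0485,-.032,.080)-DZ*ez,RT)"
```

```text
pos [0.4753 0.2229 0.0799] target [0.479  0.2622 0.0781] q7 [-0.8243 -0.9862] t 43.8 w 0.013498946825346749 f 31.670740842819214 F [-3.1527 -0.0445  6.3722]
turn units [ 0.0079 -0.0082  0.0098] shift now [0.0121 1.5791 0.0767] shift after turn [0.0145 1.5792 0.0748]
```

Gripped on the fin (13.5 mm). I slide it 40 mm along +y.

Call:
play_rows(plan=[[[0,0.25,0],[0,0,0],1],[[0,0.3,0],[0,0,0],1],[[0,0.3,0],[0,0,0],1],[[0,0.3,0],[0,0,0],1],[[0,0.25,0],[0,0,0],1],[[0,0.2,0],[0,0,0],1],[[0,0,0],[0,0,0],1],[[0,0,0],[0,0,0],1]])

```text
clock: 44.8
position: [0.4779, 0.2566, 0.0797]
tool_rot: [-3.134, 0.523, 3.062]
force: [-24.0, -29.3, 32.6]
grip_width: 0.0136
finger_force: 37.5
```

```bash
cat > fin.py <<'E'
from go import *
s=bot.observe();print(s['position'],s['force'],s['grip_width'],'tool row y',((s['position']-o)@R)[1])
for c in('scene','top'):
    f=grab_frame(c);W=cloud(f);save(f,'pics/fin_%s.png'%c)
    hsv=cv2.cvtColor(f['pixels'],cv2.COLOR_RGB2HSV).astype(int);q=(W-o)@R-[X0,0,DECK]
    O=q[(hsv[...,0]>4)&(hsv[...,0]<18)&(hsv[...,1]>150)&(abs(q[...,1])<.2)&(q[...,0]<.03)&(q[...,0]>-.12)]
    print(c,'orange y',np.percentile(O[:,1],[.5,99.5]),len(O))
E
python3 fin.py
```

```text
[0.4779 0.2566 0.0797] [-23.9939 -29.2752  32.6107] 0.01364326389820691 tool row y 0.04280986557485604
scene orange y [-0.0838  0.1187] 632
top orange y [-0.0862  0.1168] 721
```

The tab edge is at y = -85 mm, so the tabs are centred on the rows (row at -79 mm, tab ±9 mm). The bar is against its end stop. I'll ease off, release and retreat.

Call:
play_rows(plan=[[[0,-0.15,-0.05],[0,0,0],1],[[0,0,0],[0,0,0],0.2],[[0,0,0],[0,0,0],-0.1],[[0,0,0],[0,0,0],-0.3],[[0,0,0],[0,0,0],-0.3],[[0,0,-0.5],[0,0,0],-0.3],[[0,0,-1],[0,0,0],-0.3],[[0,0,-1],[0,0,0],-0.3],[[0,0,-1],[0,0,0],-0.3],[[0,0,-1],[0,0,0],-0.3],[[0,0,0],[0,0,0],-0.3],[[0,0,0],[0,0,0],-0.3]])

```text
clock: 46.4
position: [0.4217, 0.263, 0.1777]
tool_rot: [-3.141, 0.522, 3.065]
force: [0.1, -0.1, -0.3]
grip_width: 0.0555
finger_force: 0.0
```

```bash
python3 fin.py; python3 inrow.py; python3 -c "
import cv2,numpy as np
s=cv2.imread('pics/fin_scene.png')[200:380,270:440];t=cv2.imread('pics/fin_top.png')[140:280,190:330]
cv2.imwrite('pics/p4.png',np.hstack([cv2.resize(s,(400,424),interpolation=2),cv2.resize(t,(400,424),interpolation=2)]))"
```

```text
[0.4217 0.263  0.1777] [ 0.1268 -0.1119 -0.3096] 0.05547629637161496 tool row y 0.0448258420388808
scene orange y [-0.0841  0.1181] 625
top orange y [-0.0864  0.1166] 763
scene cap row 56 [ 0.0093 -0.0958  0.0082] [ 0.0208 -0.0642  0.0371]
scene cap row 128 [ 0.1668 -0.096   0.0176] [ 0.1778 -0.0635  0.0376]
scene cap row 62 [ 0.0076 -0.0152  0.0072] [0.0179 0.0179 0.0376]
scene cap row 127 [ 0.1352 -0.0117  0.0184] [0.1451 0.0185 0.0375]
scene cap row 69 [0.0088 0.0641 0.0088] [0.0188 0.0971 0.0374]
scene cap row 127 [0.1061 0.0658 0.019 ] [0.1166 0.0961 0.0381]
top cap row 120 [ 0.1633 -0.0976  0.0028] [ 0.1756 -0.0658  0.0382]
top cap row 113 [ 0.1322 -0.0147  0.0055] [0.1424 0.0178 0.0396]
top cap row 126 [0.1028 0.0631 0.0069] [0.1154 0.0954 0.0393]
top cap row 13 [0.0049 0.0935 0.0066] [0.017  0.103  0.0384]
top cap row 36 [-0.0049  0.0634  0.0052] [0.0166 0.0715 0.0383]
top cap row 16 [0.004  0.0151 0.0071] [0.0159 0.0246 0.0388]
top cap row 30 [-0.0029 -0.0156  0.007 ] [ 0.0172 -0.0092  0.0388]
top cap row 34 [-0.0024 -0.0984  0.0121] [ 0.0187 -0.089   0.0374]
top cap row 14 [ 0.0062 -0.0678  0.0238] [ 0.018  -0.0613  0.0365]
```

View pics/p4.png

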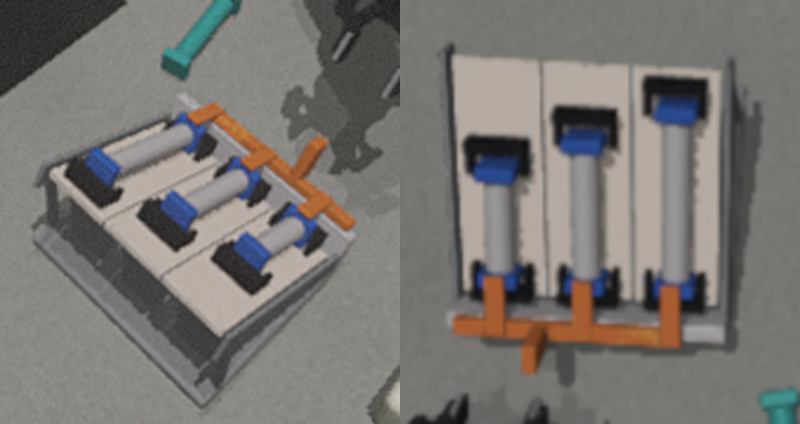

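Tabs cover all three caps centrally in the top view (columns 494/582/670), and nothing else has moved. The travel I measured (~34 mm) is close to the limit though, so I grip once more, a little higher, to confirm the stop.

Call:
play_rows(plan=[[[0,-0.06,0.8],[0,0,0],-0.3],[[0,0,1],[0,0,0],-0.3],[[0,0,1],[0,0,0],-0.3],[[0,0,0.8],[0,0,0],-0.3],[[0,0,0.5],[0,0,0],-0.3],[[0,0,0.2],[0,0,0],-0.3],[[0,0,0],[0,0,0],1],[[0,0,0],[0,0,0],1],[[0,0,0],[0,0,0],1],[[0,0,0],[0,0,0],1]])

```text
clock: 47.85
position: [0.4747, 0.2568, 0.0854]
tool_rot: [-3.141, 0.522, 3.065]
force: [-4.9, -5.3, 7.1]
grip_width: 0.0131
finger_force: 33.1
```

Call:
play_rows(plan=[[[0,0.06,0],[0,0,0],1],[[0,0,0],[0,0,0],1],[[0,0.06,0],[0,0,0],1],[[0,0,0],[0,0,0],1]])

```text
clock: 48.35
position: [0.4747, 0.2569, 0.0853]
tool_rot: [-3.137, 0.523, 3.063]
force: [-13.9, -19.0, 18.9]
grip_width: 0.0133
finger_force: 35.1
```

```bash
python3 fin.py
```

```text
[0.4747 0.2569 0.0853] [-13.8532 -19.0152  18.9064] 0.013286414678988445 tool row y 0.04284844660464921
scene orange y [-0.0844  0.119 ] 635
top orange y [-0.0862  0.1163] 729
```

It stops hard at the same place (0.1 mm for 14 N more), so this is the end stop. Now I release, retreat and hand in.

Call:
play_rows(plan=[[[0,-0.12,0],[0,0,0],1],[[0,0,0],[0,0,0],0.2],[[0,0,0],[0,0,0],-0.1],[[0,0,0],[0,0,0],-0.3],[[0,0,0],[0,0,0],-0.3],[[0,0,-0.5],[0,0,0],-0.3],[[0,0,-1],[0,0,0],-0.3],[[0,0,-1],[0,0,0],-0.3],[[0,0,-1],[0,0,0],-0.3],[[0,0,-1],[0,0,0],-0.3],[[0,0,0],[0,0,0],-0.3],[[0,0,0],[0,0,0],-0.3],[[0,0,0],[0,0,0],-0.3]])

```text
clock: 50.08
position: [0.4191, 0.2614, 0.1817]
tool_rot: [-3.14, 0.521, 3.066]
force: [0.4, 0.2, 0.0]
grip_width: 0.0556
finger_force: 0.0
```

```bash
python3 fin.py; python3 -c "
from workcell import bot
print(bot.job_done())"
```

```text
[0.4191 0.2614 0.1817] [0.369  0.1808 0.0259] 0.05562154878132258 tool row y 0.04306455337718784
scene orange y [-0.0851  0.1186] 629
top orange y [-0.0864  0.1166] 767
the job is handed in; nothing more can be done
None
```

All three cartridges lie home in their own rows, the locking bar is against its end stop with its tabs over the caps, and the job is handed in at about 50 s; no verdict came back, and I measured only about 34 mm of bar travel, so the 35 mm mark rests on the hard stop and the centred tabs.

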